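Load and close up the cut-off saw

ROBOT

A 7-joint arm with a two-finger parallel gripper is mounted at the origin on a cart in front of the work surface, level with it; the furniture and walls round the work are solid. World frame = base frame: x ahead of the robot, y to its left, z up, the work surface at z = 0. Lengths are in m, angles in rad, forces in N, time in s.
With the tool pointing down it reaches from about 0.4 to 0.85 m from the base axis. Payload 10.4 kg.
Tool frame: the origin (TCP) lies at the very end of the fingers, on their centre line; the grasp point (between the pads) lies 19 mm behind it; z points along the fingers, y is the line along which they close (so a half turn about z gives the same grasp; the last joint's range is limited). The gripper opens to 85 mm and grips with 20 to 120 N. Pads are 22 mm wide; open, the fingers measure 114 mm over their backs; the gripper's body (76 mm by 85 mm) begins 54 mm behind the grasp point. The pads swing forward as they close: fully open they stand 13 mm farther back than shut.
Start: joints at [-1.14, 0.332, -0.065, 1.46, 0.022, 1.35, -0.088], TCP at [0.274, 0.562, 0.231] pointing down, gripper open.
Joint ranges: [-2.6, 2.6], [-0.5, 2.12], [-1.47, 1.34], [0.16, 2.42], [-1.27, 4.41], [0.06, 2.06], [-2.6, 2.6]. Speed limits (rad/s): [2.22, 2.22, 2.79, 2.79, 3.14, 3.14, 3.14].

INTERFACE

Orientations are given as a unit quaternion [x, y, z, w].
In Python, from workcell import * gives the robot as it stands. The module is installed in compiled form; this text tells all that it offers.
- The arm moves only by the tool carry_out, never from a script. Its argument "motion" is a list of rows, each an object with "xyz": the shift along the tool's x, y, z in m, a list of three; "angular": the turn, a rotation vector about the tool's x, y, z in degrees, a list of three. A call has 1 to 12 rows; each row is the pose to reach, as a shift and turn from the pose commanded when the call began, along the tool's axes at that moment; what a row does not reach only later rows make up. A row lasts 1/10 s, in which the tool goes at most 50 mm and 8.59 degrees, less where a joint would pass 70% of its speed; a pose out of reach is approached as far as the arm can. A call with a gripper value outside its range is refused whole. "hand" is the opening, from 0 (shut) to 1 (fully open), set as the call begins (left out, the last holds). The fingers move at their own pace and stop on an object; "grip_force" is the grip in N (left out, the last holds). Time passes only in rows, so rows that repeat a pose let the fingers close. It gives the time, the measured TCP pose, the force, the opening and the grip force at its end, in the units of the state.
- get_obs(): the state, without advancing time (a new reading comes with each control period).
- camera(name): name is "scene" or "top"; returns a dict with "img" (420x560x3 uint8, red, green, blue), "fx", "fy", "cx", "cy" (pixels), "k1" (the pictures are not rectified: a ray, as slopes to the right and down, at radius r is drawn at 1 + k1 r^2 times it, then the intrinsics apply), "extrinsics" (4x4, takes a point from camera to world coordinates). Camera axes: x right, y up, looking along -z (the intrinsics and any distortion apply to the point x, -y, -z); pixel columns grow to the right and rows downward; lengths in m; the calibration is good to about 2 mm. A picture is of the moment at which its call begins. There is no depth.
- hand_in(): hands the job in; it is judged then, once.
The state is a dict: "clock": time; "joint_pos": joint angles; "joint_velocities": joint speeds; "tau": joint torques, N m; "position": TCP position; "ee_rot": TCP orientation; "ft_force": force on the tool from outside, world axes, zero at the start; "torque": the same for the moment, N m; "grip_width": opening from 0.0 (shut) to 1.0 (fully open); "grasp_force": force on a finger pad.
Only numpy, scipy, OpenCV 4.12 (cv2) and the standard library are available. Lean on these libraries where they do the work, as an engineer would, in place of code of your own. Each camera call takes 0.05 s, during which the arm holds its last target. There are 200 camera calls.

TASK

Get the bench cut-off saw ready for its next cut: lay the loose steel bar flat on the saw's bed, pointing front to back, tight against the fence on its left and with its far end up against the brass length stop. Then push the red handle of the toggle clamp all the way over until it locks on the bar, and pull the hood fully shut. Keep off the brittle cutting wheel and leave the other things on the desk where they are.

Things in the scene. Friction and masses are not known exactly. Their poses are not given: they have to be found in the camera images.
- saw: cream bench cut-off saw, 280 mm deep, 290 mm wide, fixed; origin under its middle (front x = -125, back +155 mm), +x to its back, +y to its left seen from the robot, z up. Low tub walls (66 mm high) surround the work chamber: table (top z = 60 mm), on it an aluminium bed (top z = 68 mm, x -25 to +47, y -42 to -2 mm), the fence, the clamp; behind them the wheel and its motor.
- bar: loose plain steel bar 16 x 80 x 20 mm (x, y, z; its length is along its own y), 0.2 kg; origin at the centre of its underside; its two ends are alike.
- bar_seat (a point): point where the centre of the bar's underside belongs; axes as the saw's. Home, the bar lies along x, -40 to +40 mm. Fence: face at y = +8 mm, x -12 to +17, 12 mm high, 12 thick. Stop: brass disc, 16 mm across, facing the far end at x = +40. Beside its front 28 mm all is clear for fingers. Clamp pedestal from y = +45 on. The wheel's rim is 9 mm from the bar's right side at x = +26.
- cut_wheel: thin brown abrasive wheel, 90 mm across, 2 mm thick, facing front (its axle along the saw's x); origin at its centre. Brittle: do not touch.
- clamp_handle (a joint): angle of the clamp's red handle, rad: 0 = open, upright; it swings to the saw's left (+y) and down; 1.42 = dead centre; 1.52 = stop, locked, nearly level. Free until about 1.1, then it stiffens as the rubber foot meets the bar (some newtons at the grip point); let go before dead centre it springs back.
- clamp_pivot (a point): fixed point on the handle's pivot; the axis is the saw's x axis. The arm with the foot pivots next to it (32 mm to its right) and stands up while the handle is up.
- handle_grip (a point): point on the handle's axis, 52 mm from the pivot, near the middle of the red sleeve (17 mm in diameter, from 24 to 82 mm from the pivot); moves with the handle; its y axis points along the handle to the free end.
- clamp_foot: black rubber foot of the clamp, 14 mm across, on a sprung spindle at the arm's end; origin at the middle of its lower face. With the clamp open it hangs about 60 mm above the bed, over the bar's place, so the bar goes in from the front under it; locked, it presses on the top of the bar's middle.
- hood (a joint): angle of the hood, rad: 0 = fully shut; it starts open at about 1.1 and its end stop is 1.15, leaning forward over the chamber; a stiff hinge keeps it wherever it is left.
- hood_hinge (a point): fixed point in the middle of the hood's hinge line, which is along the saw's y axis.
- hood_handle (a point): middle of the hood's dark round handle bar, 14 mm in diameter, 130 mm long along the saw's y, 45 mm in front of the hood's front panel; moves with the hood. In the hood's frame (origin hood_hinge, axes as the saw's when shut) it is at x = -288, z = +30 mm; the front panel's lower edge is at x = -243, z = 0. The hood is 110 mm high, 290 mm wide.
- red_specimen: bystander: red cylinder, 25 mm across, 14 mm high, loose; origin at its underside.
- hex_block: bystander: hexagonal steel block, 51 mm across, 12 mm high, loose; origin at its underside.

How it is judged:
By the outcome, as a careful person would: the job done as asked, in the order asked, and still so for the second after the job is handed in, with the robot touching nothing.
It also fails if it takes over 70 s, if anything falls off the work surface, if the arm or the gripper's body presses on something with over 40 N, if the wrist force passes 120 N, or if a joint passes its speed limit or range.

## Working session

There is one attempt and no reset: what is moved stays moved. The work goes in short steps, Python scripts to look and compute and a tool call to move; the robot and the scene stay as the last step left them, time stands still between calls to the robot, and variables do not carry over. Pictures are saved under pics/ and viewed, at most 10 in all, crops included, and the job is handed in when it is done.

Besides the shell and the picture viewer there is one more tool, called after ">>>" as a command line: name --argument value ..., lists and objects as JSON in quotes. carry_out: Moves the arm, as the interface text tells. Its arguments: {"type":"object","properties":{"motion":{"type":"array"},"hand":{"type":"number"},"grip_force":{"type":"number"}},"required":["motion"]}

```bash
mkdir -p pics; python3 - <<'E'
from workcell import *
import cv2,numpy as np,json
o=get_obs();print({k:np.round(v,3).tolist() for k,v in o.items()})
for n in("scene","top"):
    c=camera(n);cv2.imwrite(f"pics/{n}0.png",cv2.resize(c["img"][:,:,::-1],(800,600),interpolation=cv2.INTER_CUBIC))
    np.savez(f"{n}0.npz",**c)
    print(n,[c[k] for k in("fx","fy","cx","cy","k1")],np.round(c["extrinsics"],3).tolist())
E
```

```text
{'clock': 0.0, 'joint_pos': [-1.14, 0.333, -0.065, 1.461, 0.022, 1.35, -0.088], 'joint_velocities': [-0.0, -0.0, 0.002, 0.001, 0.0, 0.001, -0.0], 'tau': [-0.0, -62.543, 0.049, -39.162, 0.016, 0.01, 0.0], 'position': [0.274, 0.561, 0.23], 'ee_rot': [0.225, 0.974, -0.001, -0.0], 'ft_force': [0.113, -0.277, -1.147], 'torque': [0.004, 0.028, -0.02], 'grasp_force': 0.0, 'grip_width': 0.998}
scene [452.3235499112263, 452.3235499112263, 276.9470516368424, 198.03378598412755, -0.12145093062206737] [[0.88, 0.339, -0.333, 0.134], [-0.475, 0.619, -0.625, -0.834], [-0.005, 0.708, 0.706, 1.071], [0.0, 0.0, 0.0, 1.0]]
top [480.1252613427411, 480.1252613427411, 282.40393883515475, 214.44321371116467, -0.07262043323951747] [[0.114, 0.831, -0.545, -0.035], [-0.993, 0.092, -0.068, -0.1], [-0.007, 0.549, 0.836, 1.062], [0.0, 0.0, 0.0, 1.0]]
```

View pics/scene0.png

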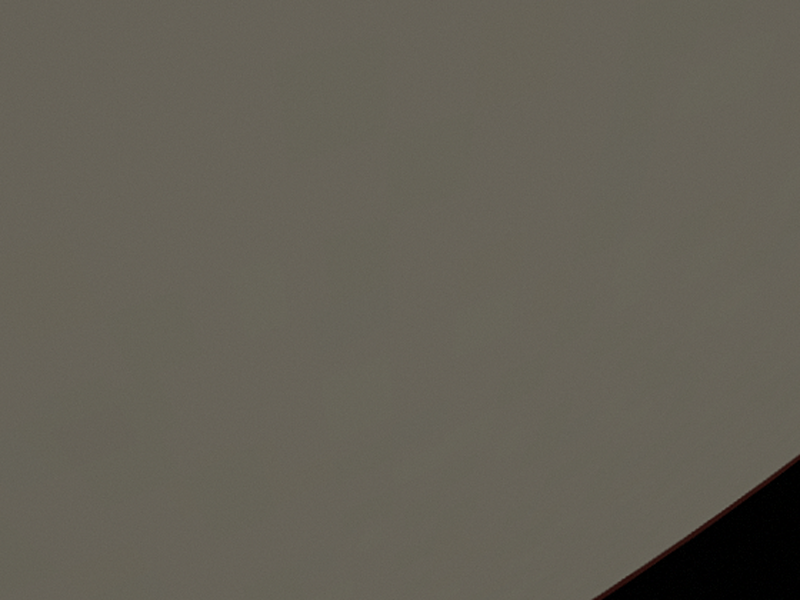

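View pics/top0.png

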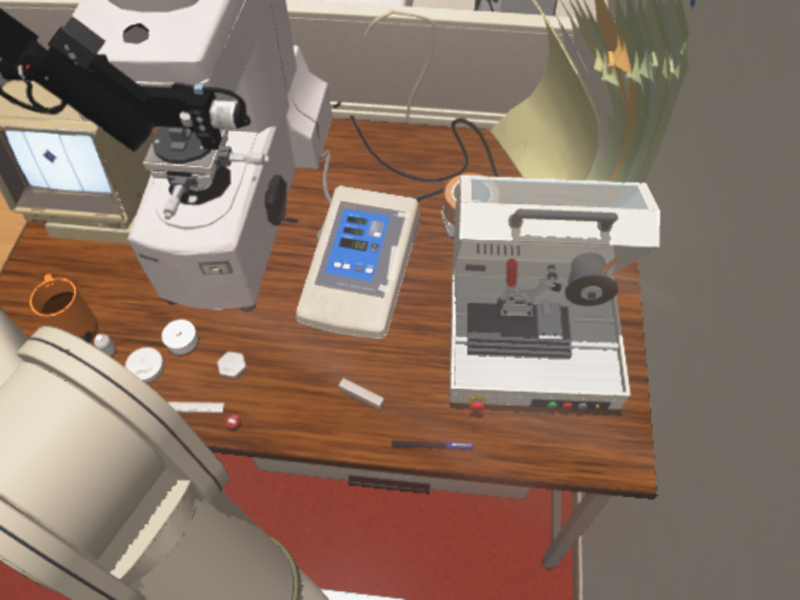

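The scene camera sees only a grey wall, with the floor edge at lower right, so it is no use. The top view shows the bar near (361,392), the saw at (450–660,180–410), the hex block at (231,364) and the red specimen at (232,421). I'll enlarge crops next.

```bash
cat > h.py <<'E'
import numpy as np,cv2
from scipy.spatial.transform import Rotation as R
def load(f): return dict(np.load(f))
def K(c): return np.array([[c["fx"],0,c["cx"]],[0,c["fy"],c["cy"]],[0,0,1.]]),np.array([float(c["k1"]),0,0,0])
def w2c(c):
    E=np.linalg.inv(c["extrinsics"]);F=np.diag([1,-1,-1.]);return F@E[:3,:3],F@E[:3,3]
def proj(c,P):
    k,d=K(c);r,t=w2c(c);return cv2.projectPoints(np.array(P,float).reshape(-1,1,3),cv2.Rodrigues(r)[0],t,k,d)[0].reshape(-1,2)
def back(c,uv,z):
    k,d=K(c);p=cv2.undistortPointsIter(np.array(uv,float).reshape(-1,1,2),k,d,None,None,(3,50,1e-10)).reshape(-1,2)
    E=c["extrinsics"];v=np.c_[p[:,0],-p[:,1],-np.ones(len(p))]@E[:3,:3].T;o=E[:3,3]
    return o+v*((np.array(z)-o[2])/v[:,2])[:,None]
def crop(c,x0,y0,x1,y1,s,f):
    cv2.imwrite(f,cv2.resize(c["img"][y0:y1,x0:x1,::-1],None,fx=s,fy=s,interpolation=cv2.INTER_CUBIC))
E
python3 - <<'E'
from h import *
c=load("top0.npz");crop(c,305,115,470,290,3.42,"pics/saw.png")
crop(c,225,255,285,295,13,"pics/bar.png")
E
```

```text
(no output)
```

View pics/saw.png

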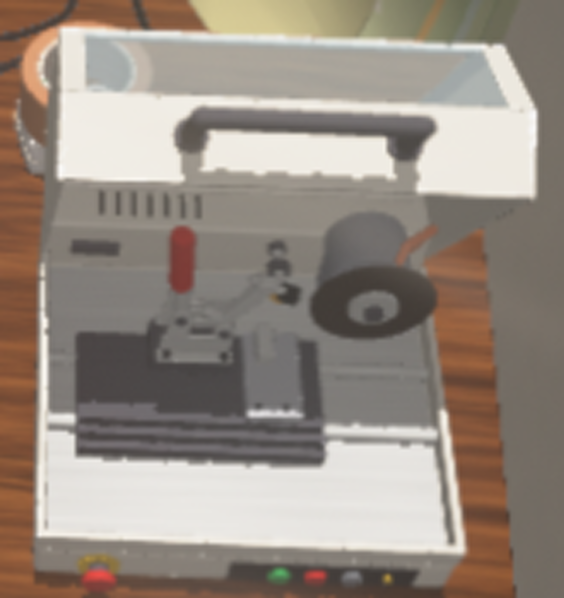

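View pics/bar.png

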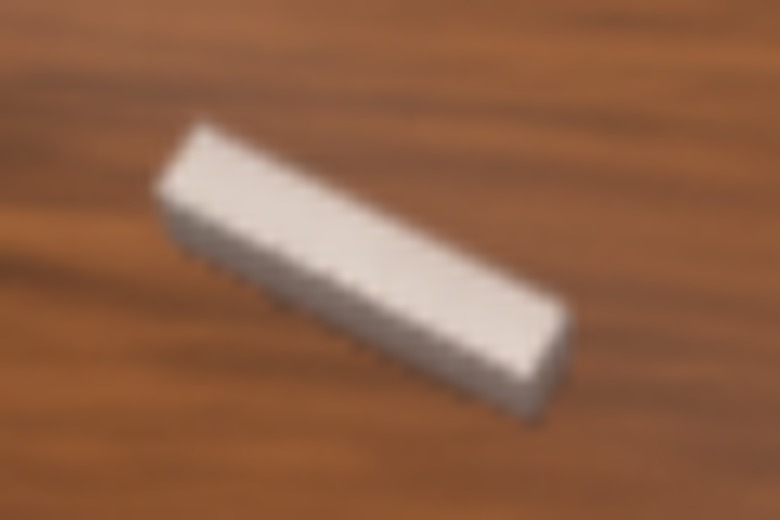

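The bar's top corners in the bar crop are (203,122), (567,305), (530,380) and (158,187). The saw crop shows the tub's front top corners at about (37,537) and (463,552), the bed's front edge at (245–303, ~408), the red handle from (182,230) to (182,290), the wheel centre at about (373,308), and the hood handle from (190,125) to (430,128).

```bash
python3 - <<'E'
from h import *
c=load("top0.npz")
b=np.array([(203,122),(567,305),(530,380),(158,187)])/13+[225,255]-[.46,.46]
B=back(c,b,.02*np.ones(4));print("bar",B.round(4),B.mean(0).round(4));d=B[1]+B[2]-B[0]-B[3];print(np.degrees(np.arctan2(d[1],d[0])),np.linalg.norm(d)/2)
s=lambda p:np.array(p,float)/3.42+[305,115]-.35
L=back(c,s([(37,537),(463,552)]),[.066]*2);print("tub",L.round(4));v=L[0]-L[1];print(np.linalg.norm(v),np.degrees(np.arctan2(-v[0],v[1])))
F=back(c,s([(245,407),(303,408)]),[.068]*2);print("bed",F.round(4))
np.save("tub.npy",L)
crop(c,345,170,435,243,8.2,"pics/clamp.png")
o={"R":R.from_quat([.225,.974,-.001,0]).as_matrix().round(3)};print(o)
E
```

```text
bar [[ 0.4901  0.0711  0.02  ]
 [ 0.4602 -0.0017  0.02  ]
 [ 0.4445  0.0031  0.02  ]
 [ 0.4757  0.0772  0.02  ]] [0.4676 0.0374 0.02  ]
-112.59399066189032 0.07953853869878734
tub [[ 0.4664 -0.1123  0.066 ]
 [ 0.4859 -0.3987  0.066 ]]
0.2870871663150099 3.8988896587754587
bed [[ 0.5831 -0.2505  0.068 ]
 [ 0.5868 -0.2915  0.068 ]]
{'R': array([[-0.899,  0.439, -0.   ],
       [ 0.439,  0.899, -0.002],
       [-0.   , -0.002, -1.   ]])}
```

View pics/clamp.png

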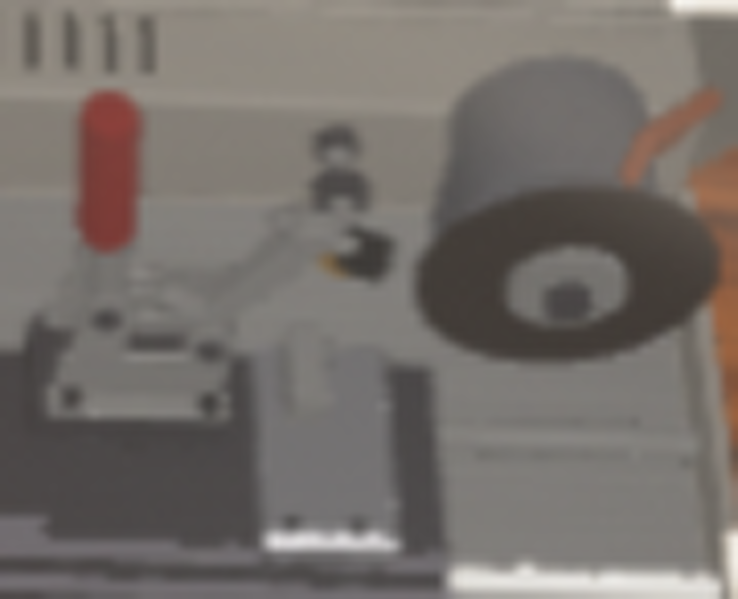

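The clamp crop shows the bed's front top edge at y≈530 (x 262–395) and its bottom at 550. The fence is at about (285–330, 325–412), the brass stop shows at (330,262) beside the foot at (365,255), and the red sleeve runs from (108,95) to (106,250). The wheel's rim spans x 417–718, with its centre at about (567,270).

```bash
cat >> h.py <<'E'
from scipy.optimize import least_squares
def T(s,P):
    P=np.atleast_2d(P);a=s[2];return np.c_[s[0]+np.cos(a)*P[:,0]-np.sin(a)*P[:,1],s[1]+np.sin(a)*P[:,0]+np.cos(a)*P[:,1],P[:,2]]
def Ti(s,P):
    P=np.atleast_2d(P);a=s[2];d=P[:,:2]-s[:2];return np.c_[np.cos(a)*d[:,0]+np.sin(a)*d[:,1],-np.sin(a)*d[:,0]+np.cos(a)*d[:,1],P[:,2]]
E
python3 - <<'E'
from h import *
c=load("top0.npz")
s=lambda p:np.array(p,float)/3.42+[305,115]-.35
q=lambda p:np.array(p,float)/8.2+[345,170]-.44
uv=np.r_[s([(37,537),(463,552)]),q([(262,530),(395,530),(265,550),(400,550)])]
P=np.array([(-125,145,66),(-125,-145,66),(-25,-2,68),(-25,-42,68),(-25,-2,60),(-25,-42,60)])/1e3
f=lambda x:(proj(c,T(x,P))-uv).ravel()
r=least_squares(f,[.6,-.247,.068]);S=r.x;print(S,f(S).reshape(-1,2).round(1).tolist());np.save("S.npy",S)
print("fence base front",Ti(S,back(c,q([(287,412),(330,412)]),[.068]*2)).round(4).tolist())
print("fence top back",Ti(S,back(c,q([(285,325),(325,325)]),[.080]*2)).round(4).tolist())
print("bed back",Ti(S,back(c,q([(390,350),(255,360)]),[.068]*2)).round(4).tolist())
# pedestal base plate + handle in assumed x-planes: intersect pixel ray w/ saw plane x=X
def onx(p,X):
    a,b=[Ti(S,back(c,q([p]),[z]))[0] for z in(0,.3)];t=(X-a[0])/(b[0]-a[0]);return (a+t*(b-a)).round(4)
for X in(.0,.01,.02,.03):print(X,"sleeve bot/top",onx((106,245),X),onx((108,97),X),"pivot?",onx((106,320),X),"foot",onx((365,265),X))
for X in(.03,.04,.05):print(X,"wheel c,l,r",onx((567,272),X),onx((417,270),X),onx((718,270),X),"stop",onx((330,262),X+.014))
# hood angle from handle ends? 
E
```

```text
[ 0.60429461 -0.24773369  0.06923554] [[-0.1, -1.3], [0.9, -1.3], [0.1, 0.8], [0.5, 1.3], [-0.7, 0.0], [-0.7, 0.6]]
fence base front [[0.0189, -0.0119, 0.068], [0.0194, -0.0248, 0.068]]
fence top back [[0.0423, -0.0109, 0.08], [0.0428, -0.0229, 0.08]]
bed back [[0.0426, -0.0447, 0.068], [0.0373, -0.0034, 0.068]]
0.0 sleeve bot/top [0.     0.0568 0.178 ] [0.     0.0645 0.2445] pivot? [0.     0.0523 0.1415] foot [ 0.     -0.0152  0.1727]
0.01 sleeve bot/top [0.01   0.0547 0.1639] [0.01   0.0625 0.2315] pivot? [0.01   0.0501 0.1268] foot [ 0.01   -0.0185  0.1585]
0.02 sleeve bot/top [0.02   0.0526 0.1498] [0.02   0.0605 0.2185] pivot? [0.02   0.0479 0.1121] foot [ 0.02   -0.0218  0.1443]
0.03 sleeve bot/top [0.03   0.0504 0.1357] [0.03   0.0584 0.2054] pivot? [0.03   0.0457 0.0975] foot [ 0.03   -0.0251  0.1301]
0.03 wheel c,l,r [ 0.03   -0.0836  0.1301] [ 0.03   -0.0404  0.1285] [ 0.03   -0.1265  0.1337] stop [ 0.044  -0.0192  0.1112]
0.04 wheel c,l,r [ 0.04   -0.0877  0.1159] [ 0.04   -0.044   0.1143] [ 0.04   -0.1313  0.1196] stop [ 0.054  -0.0223  0.0971]
0.05 wheel c,l,r [ 0.05   -0.0919  0.1018] [ 0.05   -0.0475  0.1001] [ 0.05   -0.1361  0.1055] stop [ 0.064  -0.0255  0.0829]
```

```bash
cat >> h.py <<'E'
def tool(head,tilt):
    """tool R: z leans by tilt (deg) toward heading; y = heading-90"""
    h,t=np.radians([head,tilt]);z=np.array([np.sin(t)*np.cos(h),np.sin(t)*np.sin(h),-np.cos(t)]);y=np.array([np.sin(h),-np.cos(h),0]);return np.c_[np.cross(y,z),y,z]
def rel(o,p,Rt,ref=None):
    R0=R.from_quat(o["ee_rot"]).as_matrix() if ref is None else ref
    print("xyz",(R0.T@(np.array(p)-o["position"])).round(4).tolist(),"ang",np.degrees(R.from_matrix(R0.T@Rt).as_rotvec()).round(2).tolist())
E
python3 - <<'E'
from workcell import get_obs
from h import *
c=load("top0.npz");S=np.load("S.npy");o=get_obs()
s=lambda p:np.array(p,float)/3.42+[305,115]-.35
for z in(.3,.33,.36,.39):print(z,Ti(S,back(c,s([(193,122),(428,124),(55,180),(533,197)]),[z]*4)).round(3).tolist())
h=67.4;d=np.array([np.cos(np.radians(h)),np.sin(np.radians(h)),0])
g=np.array([.4676,.0374,.009])-.025*d
print(g);Rt=tool(h,25)
rel(o,g+[0,0,.14],Rt)
print("seat world",T(S,[.03,-.032,.068]),"yaw",np.degrees(S[2]))
E
```

```text
0.3 [[0.039, 0.063, 0.3], [0.044, -0.082, 0.3], [-0.01, 0.147, 0.3], [-0.01, -0.138, 0.3]]
0.33 [[0.013, 0.068, 0.33], [0.018, -0.071, 0.33], [-0.034, 0.149, 0.33], [-0.034, -0.125, 0.33]]
0.36 [[-0.013, 0.073, 0.36], [-0.009, -0.06, 0.36], [-0.058, 0.15, 0.36], [-0.059, -0.112, 0.36]]
0.39 [[-0.04, 0.078, 0.39], [-0.035, -0.049, 0.39], [-0.083, 0.152, 0.39], [-0.083, -0.099, 0.39]]
[0.45799262 0.01431974 0.009     ]
xyz [-0.4053, -0.4109, 0.0822] ang [-18.92, 20.08, 85.1]
seat world [[ 0.6364365  -0.27758161  0.068     ]] yaw 3.9669044416677743
```

>>> carry_out --motion '[{"xyz": [-0.405,-0.411,0.082],"angular": [-18.9,20.1,85.1]},{"xyz": [-0.405,-0.411,0.082],"angular": [-18.9,20.1,85.1]},{"xyz": [-0.405,-0.411,0.082],"angular": [-18.9,20.1,85.1]},{"xyz": [-0.405,-0.411,0.082],"angular": [-18.9,20.1,85.1]},{"xyz": [-0.405,-0.411,0.082],"angular": [-18.9,20.1,85.1]},{"xyz": [-0.405,-0.411,0.082],"angular": [-18.9,20.1,85.1]},{"xyz": [-0.405,-0.411,0.082],"angular": [-18.9,20.1,85.1]},{"xyz": [-0.405,-0.411,0.082],"angular": [-18.9,20.1,85.1]},{"xyz": [-0.405,-0.411,0.082],"angular": [-18.9,20.1,85.1]},{"xyz": [-0.405,-0.411,0.082],"angular": [-18.9,20.1,85.1]},{"xyz": [-0.405,-0.411,0.082],"angular": [-18.9,20.1,85.1]},{"xyz": [-0.405,-0.411,0.082],"angular": [-18.9,20.1,85.1]}]' --hand 0.6 --grip_force 60

```text
clock: 1.3
position: [0.4579, 0.0112, 0.1491]
ee_rot: [0.814, 0.539, 0.181, -0.12]
ft_force: [0.5, 0.4, -0.1]
grip_width: 0.599
grasp_force: 0.0
```

```bash
python3 - <<'E'
from workcell import get_obs
from h import *
o=get_obs();print(o["position"].round(4) if hasattr(o["position"],"round") else o["position"],np.round(o["joint_pos"],2),np.round(o["joint_velocities"],2))
Rt=tool(67.4,25);g=np.array([.4580,.0143,.009]);rel(o,g,Rt)
rel({"position":g+[0,0,.14]},g,Rt,Rt)
E
```

```text
[0.4579 0.0112 0.1491] [-0.49 -0.06  0.67  2.14 -0.47  1.    0.03] [ 0.22  0.58  0.58 -0.34 -0.39  0.3   1.05]
xyz [-0.0569, -0.0011, 0.128] ang [0.12, -0.13, -0.3]
xyz [-0.0592, 0.0, 0.1269] ang [0.0, 0.0, 0.0]
```

>>> carry_out --motion '[{"xyz": [0,0,0]},{"xyz": [-0.02,0,0.042]},{"xyz": [-0.04,0,0.085]},{"xyz": [-0.055,0,0.118]},{"xyz": [-0.0592,0,0.1269]},{"xyz": [-0.0592,0,0.1269]},{"xyz": [-0.0592,0,0.1269]},{"xyz": [-0.0592,0,0.1269]}]'

```text
validation failed for argument at $.mo...
```

```bash
python3 - <<'E'
from workcell import *
from h import *
c=camera("top");o=get_obs();rel(o,[.458,.0143,.009],tool(67.4,25))
crop(c,200,220,300,295,8,"pics/g1.png")
E
```

```text
xyz [-0.0541, -0.0041, 0.129] ang [0.26, -0.03, -0.33]
```

View pics/g1.png

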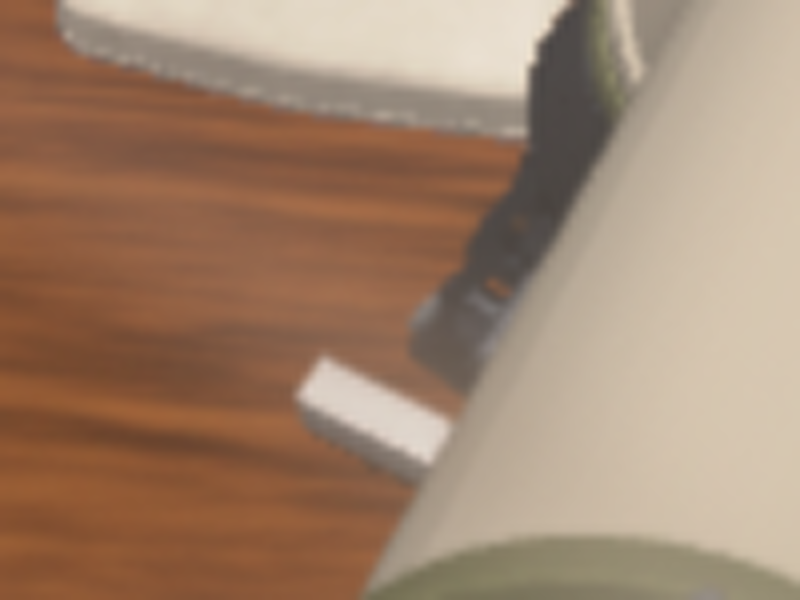

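The move was refused because each row must include "angular". The picture shows the arm covering the right half of the bar, with the gripper above and behind it at about (460,330).

>>> carry_out --motion '[{"xyz": [0,0,0],"angular": [0,0,0]},{"xyz": [-0.02,0,0.042],"angular": [0,0,0]},{"xyz": [-0.04,0,0.085],"angular": [0,0,0]},{"xyz": [-0.05,0,0.107],"angular": [0,0,0]},{"xyz": [-0.05,0,0.107],"angular": [0,0,0]},{"xyz": [-0.05,0,0.107],"angular": [0,0,0]},{"xyz": [-0.05,0,0.107],"angular": [0,0,0]}]'

```text
clock: 2.05
position: [0.4589, 0.0153, 0.0329]
ee_rot: [0.812, 0.542, 0.182, -0.12]
ft_force: [-0.1, 0.3, 0.6]
grip_width: 0.598
grasp_force: 0.0
```

```bash
python3 - <<'E'
from workcell import *
from h import *
o=get_obs();rel(o,[.458,.0143,.009],tool(67.4,25));print(np.round(o["joint_velocities"],2))
E
```

```text
xyz [-0.0113, -0.0004, 0.0211] ang [0.06, -0.17, 0.07]
[-0.   -0.01  0.    0.   -0.01 -0.    0.01]
```

>>> carry_out --motion '[{"xyz": [-0.005,0,0.01],"angular": [0,0,0]},{"xyz": [-0.0105,0,0.021],"angular": [0,0,0]},{"xyz": [-0.0105,0,0.021],"angular": [0,0,0]},{"xyz": [-0.0105,0,0.021],"angular": [0,0,0]}]'

```text
clock: 2.45
position: [0.4583, 0.0144, 0.009]
ee_rot: [0.812, 0.542, 0.181, -0.12]
ft_force: [0.6, 0.4, -0.6]
grip_width: 0.601
grasp_force: 0.0
```

>>> carry_out --motion '[{"xyz": [0,0,0],"angular": [0,0,0]},{"xyz": [0,0,0],"angular": [0,0,0]},{"xyz": [0,0,0],"angular": [0,0,0]},{"xyz": [0,0,0],"angular": [0,0,0]},{"xyz": [0,0,0],"angular": [0,0,0]},{"xyz": [0,0,0],"angular": [0,0,0]}]' --hand 0 --grip_force 60

```text
clock: 3.05
position: [0.4579, 0.0144, 0.0086]
ee_rot: [0.812, 0.542, 0.181, -0.121]
ft_force: [-4.4, -1.0, 10.3]
grip_width: 0.164
grasp_force: 58.8
```

>>> carry_out --motion '[{"xyz": [0.008,0,-0.018],"angular": [0,0,0]},{"xyz": [0.025,0,-0.054],"angular": [0,0,0]},{"xyz": [0.046,0,-0.1],"angular": [0,0,0]},{"xyz": [0.0677,0,-0.145],"angular": [0,0,0]},{"xyz": [0.0677,0,-0.145],"angular": [0,0,0]},{"xyz": [0.0677,0,-0.145],"angular": [0,0,0]},{"xyz": [0.0677,0,-0.145],"angular": [0,0,0]}]'

```text
clock: 3.75
position: [0.4566, 0.0144, 0.1664]
ee_rot: [0.812, 0.542, 0.18, -0.121]
ft_force: [0.2, -0.4, -2.5]
grip_width: 0.166
grasp_force: 59.2
```

```bash
python3 - <<'E'
from workcell import *
from h import *
o=get_obs();S=np.load("S.npy");print(o["grip_width"],o["ft_force"],np.round(o["joint_velocities"],2))
p=T(S,[-.095,-.034,.15])[0];print(p);rel(o,p,tool(np.degrees(S[2]),25))
E
```

```text
0.16573199795402954 [ 0.18472377 -0.37071639 -2.51409576] [ 0.    0.02 -0.    0.01  0.    0.   -0.  ]
[ 0.51187434 -0.28822435  0.15      ]
xyz [-0.2407, 0.1672, -0.0947] ang [-26.94, 0.06, 57.46]
```

>>> carry_out --motion '[{"xyz": [-0.03,0.021,-0.012],"angular": [-3.4,0,7.2]},{"xyz": [-0.06,0.042,-0.024],"angular": [-6.7,0,14.4]},{"xyz": [-0.09,0.063,-0.036],"angular": [-10.1,0,21.6]},{"xyz": [-0.12,0.084,-0.047],"angular": [-13.5,0,28.7]},{"xyz": [-0.15,0.105,-0.059],"angular": [-16.8,0,35.9]},{"xyz": [-0.18,0.126,-0.071],"angular": [-20.2,0,43.1]},{"xyz": [-0.21,0.146,-0.083],"angular": [-23.6,0,50.3]},{"xyz": [-0.2407,0.1672,-0.0947],"angular": [-26.94,0.06,57.46]},{"xyz": [-0.2407,0.1672,-0.0947],"angular": [-26.94,0.06,57.46]},{"xyz": [-0.2407,0.1672,-0.0947],"angular": [-26.94,0.06,57.46]},{"xyz": [-0.2407,0.1672,-0.0947],"angular": [-26.94,0.06,57.46]}]'

```text
clock: 4.85
position: [0.512, -0.2873, 0.15]
ee_rot: [0.976, 0.034, 0.216, -0.008]
ft_force: [-0.2, -0.3, -1.7]
grip_width: 0.164
grasp_force: 59.4
```

```bash
python3 - <<'E'
from workcell import *
from h import *
c=camera("top");np.savez("t2.npz",**c)
o=get_obs();S=np.load("S.npy");a=np.degrees(S[2]);print(o["position"],Ti(S,[o["position"]]),np.round(o["joint_velocities"],2),np.round(o["joint_pos"],2))
rel(o,T(S,[-.095,-.034,.15])[0],tool(a,25))
crop(c,270,110,470,290,3.3,"pics/t2.png")
E
```

```text
[ 0.51233505 -0.28732525  0.15046397] [[-0.0944782  -0.03313492  0.15046397]] [-0.   -0.01  0.   -0.01  0.   -0.   -0.  ] [-0.3   0.12  0.95  2.03 -0.55  0.77 -0.53]
xyz [-0.0007, 0.0009, 0.0002] ang [-0.07, -0.03, 0.05]
```

View pics/t2.png

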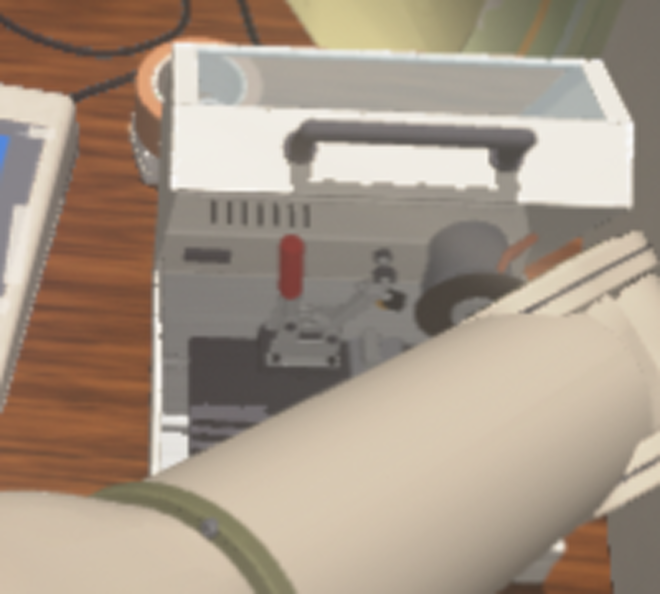

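The picture shows the arm's elbow swung out to the right, at about (640,300), near the hood's right side. I'll fit a simple kinematic model to find where the elbow actually is.

```bash
cat >> h.py <<'E'
import itertools
def fk(q,p,sg,pts=False):
    h,L1,a,L2,L3,b,c0=p;I=np.eye(4)
    def M(ax,an,t=(0,0,0)):
        m=np.eye(4);m[:3,:3]=R.from_euler(ax,an).as_matrix();m[:3,3]=np.array(m[:3,:3]@np.array(t));return m
    A=M('z',-q[0],(c0,0,h));E=A@M('y',q[1],(a,0,L1))@M('z',sg[0]*q[2])
    W=E@M('y',q[3],(-a,0,L2))@M('z',sg[1]*q[4])
    G=W@M('y',q[5],(b,0,L3))@M('z',sg[2]*q[6])
    return (E[:3,3],W[:3,3],G) if pts else G
E
python3 - <<'E'
from workcell import get_obs
from h import *
o=get_obs()
D=[([-1.14,.333,-.065,1.461,.022,1.35,-.088],[.274,.561,.23],[.225,.974,-.001,0]),([-.49,-.06,.67,2.14,-.47,1.0,.03],[.4579,.0112,.1491],[.814,.539,.181,-.12]),(o["joint_pos"],o["position"],o["ee_rot"])]
for sg in itertools.product([1,-1],repeat=3):
    Q=[R.from_matrix(fk(q,[.3,.4,0,.4,.2,0,0],sg)[:3,:3]).inv()*R.from_quat(r) for q,_,r in D]
    print(sg,[np.degrees((Q[0].inv()*x).magnitude()).round(1) for x in Q])
sg=min(itertools.product([1,-1],repeat=3),key=lambda sg:sum(( (R.from_matrix(fk(D[0][0],[.3,.4,0,.4,.2,0,0],sg)[:3,:3]).inv()*R.from_quat(D[0][2])).inv()*(R.from_matrix(fk(q,[.3,.4,0,.4,.2,0,0],sg)[:3,:3]).inv()*R.from_quat(r))).magnitude() for q,_,r in D))
f=lambda p:np.r_[np.concatenate([fk(q,p,sg)[:3,3]-x for q,x,_ in D]),.003*(np.array(p)-[.3,.4,0,.4,.2,0,0])]
r=least_squares(f,[.3,.4,0,.4,.2,0,0]);print(sg,r.x.round(3),np.abs(f(r.x)).max());np.save("fk.npy",np.r_[r.x,sg])
E,W,G=fk(o["joint_pos"],r.x,sg,True);print("elbow",E,"wrist",W)
c=load("t2.npz");print(proj(c,[E,W])*1-[270,110])
E
```

```text
(1, 1, 1) [np.float64(0.0), np.float64(108.1), np.float64(158.9)]
(1, 1, -1) [np.float64(0.0), np.float64(120.9), np.float64(150.9)]
(1, -1, 1) [np.float64(0.0), np.float64(70.7), np.float64(159.5)]
(1, -1, -1) [np.float64(0.0), np.float64(83.3), np.float64(114.4)]
(-1, 1, 1) [np.float64(0.0), np.float64(50.2), np.float64(105.7)]
(-1, 1, -1) [np.float64(0.0), np.float64(56.2), np.float64(64.6)]
(-1, -1, 1) [np.float64(0.0), np.float64(13.5), np.float64(50.3)]
(-1, -1, -1) [np.float64(0.0), np.float64(0.1), np.float64(0.1)]
(-1, -1, -1) [ 0.172  0.468  0.049  0.496  0.31  -0.015 -0.082] 0.04278948486629652
elbow [0.02044647 0.00628544 0.63019346] wrist [ 0.37090184 -0.28196053  0.42497026]
[[-101.65097879  319.04553668]
 [ 161.33286966  123.39827101]]
```

>>> carry_out --motion '[{"xyz": [-0.008,0.002,0.017],"angular": [0,0,0]},{"xyz": [-0.016,0.002,0.034],"angular": [0,0,0]},{"xyz": [-0.0233,0.002,0.0498],"angular": [0,0,0]},{"xyz": [-0.0233,0.002,0.0498],"angular": [0,0,0]},{"xyz": [-0.009,0.002,0.0565],"angular": [0,0,0]},{"xyz": [0.0055,0.002,0.0632],"angular": [0,0,0]},{"xyz": [0.02,0.002,0.07],"angular": [0,0,0]},{"xyz": [0.02,0.002,0.07],"angular": [0,0,0]},{"xyz": [0.02,0.002,0.07],"angular": [0,0,0]}]'

```text
clock: 5.8
position: [0.5606, -0.2869, 0.0971]
ee_rot: [0.975, 0.034, 0.217, -0.007]
ft_force: [-0.6, 0.0, -2.0]
grip_width: 0.167
grasp_force: 59.4
```

```bash
python3 - <<'E'
from workcell import *
from h import *
c=camera("top");np.savez("t3.npz",**c)
o=get_obs();S=np.load("S.npy");print(Ti(S,[o["position"]]),np.round(o["ft_force"],1),np.round(o["joint_pos"],2),np.round(o["tau"],1))
rel(o,T(S,[0,-.035,.095])[0],tool(np.degrees(S[2]),25))
crop(c,270,110,470,290,3.3,"pics/t3.png")
E
```

```text
[[-0.04678753 -0.03625104  0.09693394]] [-0.5  0.3 -2. ] [-0.2   0.33  0.85  1.98 -0.81  0.73 -0.37] [ -0.6 -41.7   9.3 -34.6  -1.6  -0.9  -0. ]
xyz [0.0415, -0.0013, 0.0216] ang [0.01, -0.13, -0.02]
```

View pics/t3.png

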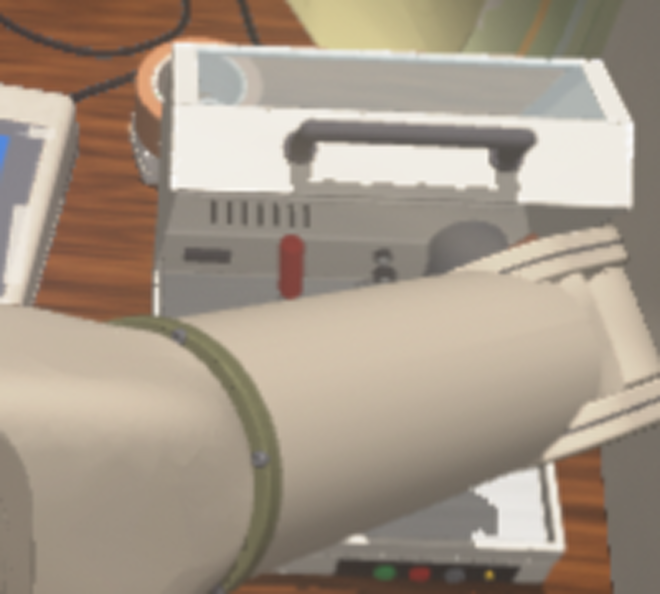

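The arm now hides the seat. The wrist end, at about (610,240), is still short of the hood's edge (y≈200) and higher than it, so there is clearance.

>>> carry_out --motion '[{"xyz": [0.01,-0.001,0.0055],"angular": [0,0,0]},{"xyz": [0.02,-0.0013,0.011],"angular": [0,0,0]},{"xyz": [0.03,-0.0013,0.016],"angular": [0,0,0]},{"xyz": [0.0415,-0.0013,0.0216],"angular": [0,0,0]},{"xyz": [0.0415,-0.0013,0.0216],"angular": [0,0,0]},{"xyz": [0.0415,-0.0013,0.0216],"angular": [0,0,0]}]'

```text
clock: 6.45
position: [0.6062, -0.2828, 0.093]
ee_rot: [0.976, 0.034, 0.216, -0.008]
ft_force: [-4.6, -0.7, -4.3]
grip_width: 0.172
grasp_force: 59.4
```

```bash
python3 - <<'E'
from workcell import *
from h import *
o=get_obs();S=np.load("S.npy");print(Ti(S,[o["position"]]),np.round(o["ft_force"],1),np.round(o["joint_pos"],2),np.round(o["tau"],1),o["grip_width"])
rel(o,T(S,[0,-.035,.081])[0],tool(np.degrees(S[2]),25))
E
```

```text
[[-0.00050539 -0.03511946  0.0929583 ]] [-4.6 -0.7 -4.3] [-0.19  0.42  0.81  1.89 -0.85  0.75 -0.4 ] [ -1.8 -51.7  11.4 -37.7  -2.8  -1.5   0. ] 0.17207605581689792
xyz [-0.0046, -0.0001, 0.0111] ang [0.0, 0.09, -0.03]
```

>>> carry_out --motion '[{"xyz": [-0.009,0,-0.004],"angular": [0,0,0]},{"xyz": [-0.009,0,-0.004],"angular": [0,0,0]},{"xyz": [-0.009,0,-0.004],"angular": [0,0,0]},{"xyz": [-0.009,0,-0.004],"angular": [0,0,0]}]'

```text
clock: 6.85
position: [0.5979, -0.2831, 0.0948]
ee_rot: [0.975, 0.034, 0.218, -0.008]
ft_force: [0.7, 0.1, -2.2]
grip_width: 0.171
grasp_force: 59.4
```

>>> carry_out --motion '[{"xyz": [-0.0025,0,0.0055],"angular": [0,0,0]},{"xyz": [-0.005,0,0.011],"angular": [0,0,0]},{"xyz": [-0.005,0,0.011],"angular": [0,0,0]},{"xyz": [-0.005,0,0.011],"angular": [0,0,0]},{"xyz": [-0.005,0,0.011],"angular": [0,0,0]}]'

```text
clock: 7.35
position: [0.5975, -0.2833, 0.0824]
ee_rot: [0.975, 0.034, 0.217, -0.007]
ft_force: [-0.1, 0.3, -1.1]
grip_width: 0.165
grasp_force: 59.4
```

```bash
python3 - <<'E'
from workcell import *
from h import *
o=get_obs();S=np.load("S.npy");print(Ti(S,[o["position"]]),np.round(o["ft_force"],1),np.round(o["torque"],2),o["grip_width"])
rel(o,T(S,[-.01,-.035,.0766])[0],tool(np.degrees(S[2]),25))
E
```

```text
[[-0.00924212 -0.03503144  0.08237024]] [-0.1  0.3 -1.1] [-0.04  0.6  -0.03] 0.1648933823079989
xyz [-0.0031, -0.0, 0.0049] ang [0.01, -0.13, -0.02]
```

>>> carry_out --motion '[{"xyz": [-0.001,0,0.002],"angular": [0,0,0]},{"xyz": [-0.0021,0,0.0045],"angular": [0,0,0]},{"xyz": [-0.0021,0,0.0045],"angular": [0,0,0]},{"xyz": [-0.0021,0,0.0045],"angular": [0,0,0]}]'

```text
clock: 7.75
position: [0.5974, -0.2832, 0.0772]
ee_rot: [0.976, 0.034, 0.217, -0.008]
ft_force: [1.1, -1.0, -1.6]
grip_width: 0.165
grasp_force: 59.4
```

>>> carry_out --motion '[{"xyz": [-0.0005,0,0.001],"angular": [0,0,0]},{"xyz": [-0.0008,0,0.0018],"angular": [0,0,0]},{"xyz": [-0.0008,0,0.0018],"angular": [0,0,0]},{"xyz": [-0.0008,0,0.0018],"angular": [0,0,0]}]'

```text
clock: 8.15
position: [0.5979, -0.2837, 0.0767]
ee_rot: [0.975, 0.033, 0.218, -0.008]
ft_force: [-6.3, 2.2, 11.1]
grip_width: 0.166
grasp_force: 61.1
```

>>> carry_out --motion '[{"xyz": [0.0004,0,-0.0009],"angular": [0,0,0]},{"xyz": [0.003,0,0.0003],"angular": [0,0,0]},{"xyz": [0.0055,0,0.0015],"angular": [0,0,0]},{"xyz": [0.0076,0,0.0025],"angular": [0,0,0]},{"xyz": [0.0076,0,0.0025],"angular": [0,0,0]},{"xyz": [0.0076,0,0.0025],"angular": [0,0,0]}]'

```text
clock: 8.75
position: [0.6059, -0.2832, 0.0767]
ee_rot: [0.975, 0.033, 0.218, -0.007]
ft_force: [-1.2, -1.0, 3.7]
grip_width: 0.165
grasp_force: 60.2
```

```bash
python3 - <<'E'
from workcell import *
from h import *
o=get_obs();S=np.load("S.npy");print(Ti(S,[o["position"]]),np.round(o["ft_force"],1),np.round(o["torque"],2),o["grip_width"])
rel(o,T(S,[0,-.035,.0766])[0],tool(np.degrees(S[2]),25))
E
```

```text
[[-0.00086007 -0.03549025  0.07673141]] [-1.2 -1.   3.7] [-0.28  0.43 -0.1 ] 0.165362429405908
xyz [0.0007, -0.0005, 0.0005] ang [0.06, -0.17, -0.03]
```

>>> carry_out --motion '[{"xyz": [0.0009,0,0.0004],"angular": [0,0,0]},{"xyz": [0.0018,0,0.0008],"angular": [0,0,0]},{"xyz": [0.0018,0,0.0008],"angular": [0,0,0]},{"xyz": [0.0018,0,0.0008],"angular": [0,0,0]}]'

```text
clock: 9.15
position: [0.606, -0.2832, 0.0766]
ee_rot: [0.976, 0.033, 0.217, -0.008]
ft_force: [-17.3, 2.6, 17.9]
grip_width: 0.167
grasp_force: 62.7
```

>>> carry_out --motion '[{"xyz": [0.0009,0,0.0003],"angular": [0,0,0]},{"xyz": [0.0018,0,0.0007],"angular": [0,0,0]},{"xyz": [0.0018,0,0.0007],"angular": [0,0,0]},{"xyz": [0.0018,0,0.0007],"angular": [0,0,0]}]'

```text
clock: 9.55
position: [0.6061, -0.2834, 0.0766]
ee_rot: [0.976, 0.033, 0.216, -0.009]
ft_force: [-32.6, 8.1, 29.9]
grip_width: 0.166
grasp_force: 64.9
```

>>> carry_out --motion '[{"xyz": [-0.0019,0,-0.0019],"angular": [0,0,0]},{"xyz": [-0.0019,0,-0.0019],"angular": [0,0,0]},{"xyz": [-0.0019,-0.0015,-0.0019],"angular": [0,0,0]},{"xyz": [-0.0019,-0.003,-0.0019],"angular": [0,0,0]},{"xyz": [-0.0019,-0.003,-0.0019],"angular": [0,0,0]},{"xyz": [-0.0019,-0.003,-0.0019],"angular": [0,0,0]}]'

```text
clock: 10.15
position: [0.6058, -0.2808, 0.0768]
ee_rot: [0.976, 0.033, 0.217, -0.007]
ft_force: [-6.3, -3.4, 1.1]
grip_width: 0.166
grasp_force: 60.0
```

>>> carry_out --motion '[{"xyz": [0,-0.001,0],"angular": [0,0,0]},{"xyz": [0,-0.002,0],"angular": [0,0,0]},{"xyz": [0,-0.002,0],"angular": [0,0,0]},{"xyz": [0,-0.002,0],"angular": [0,0,0]}]'

```text
clock: 10.55
position: [0.6056, -0.2789, 0.0768]
ee_rot: [0.976, 0.033, 0.217, -0.007]
ft_force: [-5.1, -4.7, 0.6]
grip_width: 0.169
grasp_force: 59.9
```

>>> carry_out --motion '[{"xyz": [0,-0.001,0],"angular": [0,0,0]},{"xyz": [0,-0.002,0],"angular": [0,0,0]},{"xyz": [0,-0.002,0],"angular": [0,0,0]},{"xyz": [0,-0.002,0],"angular": [0,0,0]}]'

```text
clock: 10.95
position: [0.6055, -0.277, 0.0768]
ee_rot: [0.976, 0.033, 0.217, -0.007]
ft_force: [-5.5, -4.0, -0.1]
grip_width: 0.166
grasp_force: 59.9
```

>>> carry_out --motion '[{"xyz": [0,-0.0005,0],"angular": [0,0,0]},{"xyz": [0,-0.001,0],"angular": [0,0,0]},{"xyz": [0,-0.001,0],"angular": [0,0,0]},{"xyz": [0,-0.001,0],"angular": [0,0,0]}]'

```text
clock: 11.35
position: [0.6055, -0.2764, 0.0769]
ee_rot: [0.976, 0.033, 0.217, -0.006]
ft_force: [-3.0, -5.1, -1.9]
grip_width: 0.163
grasp_force: 59.7
```

>>> carry_out --motion '[{"xyz": [0,-0.0005,0],"angular": [0,0,0]},{"xyz": [0,-0.0015,0],"angular": [0,0,0]},{"xyz": [0,-0.0015,0],"angular": [0,0,0]},{"xyz": [0,-0.0015,0],"angular": [0,0,0]}]'

```text
clock: 11.75
position: [0.6054, -0.2762, 0.0771]
ee_rot: [0.976, 0.032, 0.217, -0.005]
ft_force: [-1.5, -9.4, -2.6]
grip_width: 0.166
grasp_force: 59.4
```

```bash
python3 - <<'E'
from workcell import *
from h import *
o=get_obs();S=np.load("S.npy");print(Ti(S,[o["position"]]),np.round(o["ft_force"],1),np.round(o["torque"],2),o["grip_width"])
rel(o,T(S,[0,-.035,.0766])[0],tool(np.degrees(S[2]),25))
c=camera("top");crop(c,345,170,445,245,8,"pics/p1.png")
E
```

```text
[[-0.00084858 -0.02844822  0.07708978]] [-1.5 -9.4 -2.6] [-1.92  1.14 -1.21] 0.1655815921435306
xyz [0.0006, 0.0065, 0.0008] ang [0.31, -0.09, -0.14]
```

View pics/p1.png

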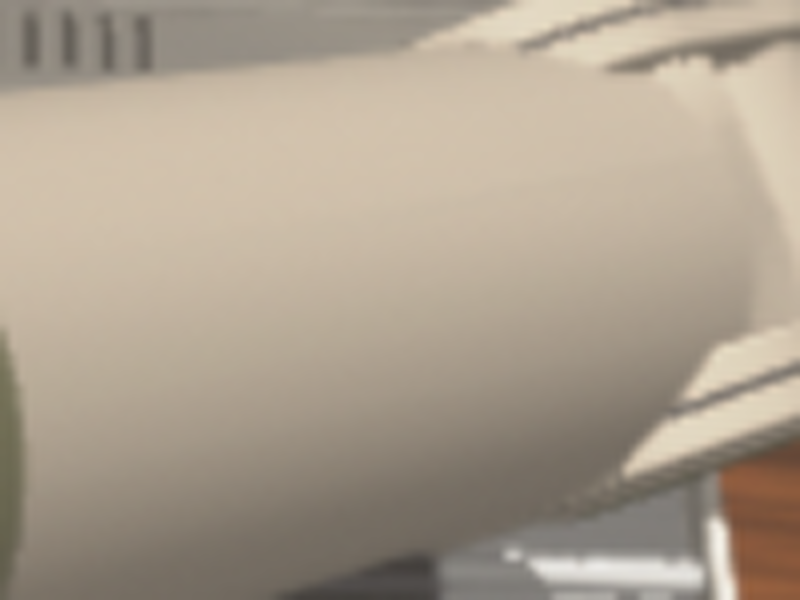

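The arm still hides the seat. Force and torque put the fence contact at TCP saw y = -28.4 mm, toward the fence's rear corner. I'll probe the yaw.

>>> carry_out --motion '[{"xyz": [0,-0.0005,0],"angular": [-0.25,0,0.55]},{"xyz": [0,-0.0005,0],"angular": [-0.25,0,0.55]},{"xyz": [0,-0.0005,0],"angular": [-0.25,0,0.55]},{"xyz": [0,-0.0005,0],"angular": [-0.25,0,0.55]}]'

```text
clock: 12.2
position: [0.6054, -0.276, 0.0771]
ee_rot: [0.976, 0.027, 0.217, -0.004]
ft_force: [0.6, -10.9, -4.2]
grip_width: 0.166
grasp_force: 59.4
```

```bash
cat > st.py <<'E'
from workcell import *
from h import *
o=get_obs();S=np.load("S.npy");a=np.degrees(S[2])
Rm=R.from_quat(o["ee_rot"]).as_matrix();z=Rm[:,2];f=np.array(o["ft_force"]);t=np.array(o["torque"])-[-.28,.43,-.1];df=f-[-1.2,-1,3.7]
r=.215*z
print("saw",Ti(S,[o["position"]]).round(4)[0],"heading",(np.degrees(np.arctan2(z[1],z[0]))-a).round(2),"f",f.round(1),"t",np.round(o["torque"],2),"lever",((t[2]-np.cross(r,df)[2])/df[1]).round(4),"gw",round(o["grip_width"],3),round(o["clock"],2))
E
python3 st.py
```

```text
saw [-0.0009 -0.0283  0.0771] heading -1.39 f [  0.6 -10.9  -4.2] t [-2.12  1.05 -1.21] lever 0.0195 gw 0.166 12.2
```

>>> carry_out --motion '[{"xyz": [0.0008,0,0.0009],"angular": [0.08,0,-0.18]},{"xyz": [0.0014,0,0.0015],"angular": [0.08,0,-0.18]},{"xyz": [0.0014,0,0.0015],"angular": [0.08,0,-0.18]},{"xyz": [0.0014,0,0.0015],"angular": [0.08,0,-0.18]}]'

```text
clock: 12.6
position: [0.6056, -0.2761, 0.0767]
ee_rot: [0.976, 0.028, 0.217, -0.005]
ft_force: [-21.5, -3.2, 15.3]
grip_width: 0.171
grasp_force: 62.6
```

```bash
python3 st.py
```

```text
saw [-0.0007 -0.0284  0.0767] heading -0.91 f [-21.5  -3.2  15.3] t [-0.77  3.12 -0.5 ] lever 0.1367 gw 0.171 12.6
```

>>> carry_out --motion '[{"xyz": [-0.0006,-0.0008,-0.001],"angular": [-0.05,0,0.1]},{"xyz": [-0.0006,-0.0008,-0.001],"angular": [-0.05,0,0.1]},{"xyz": [-0.0006,-0.0008,-0.001],"angular": [-0.05,0,0.1]}]'

```text
clock: 12.9
position: [0.6055, -0.276, 0.077]
ee_rot: [0.976, 0.027, 0.217, -0.004]
ft_force: [-7.4, -9.7, -0.2]
grip_width: 0.169
grasp_force: 60.1
```

```bash
python3 st.py
```

```text
saw [-0.0008 -0.0282  0.077 ] heading -1.41 f [-7.4 -9.7 -0.2] t [-2.19  1.76 -1.26] lever 0.0455 gw 0.169 12.9
```

>>> carry_out --motion '[{"xyz": [0,0,0],"angular": [0,0,0]},{"xyz": [0,0,0],"angular": [0,0,0]},{"xyz": [0,0,0],"angular": [0,0,0]},{"xyz": [0,0,0],"angular": [0,0,0]}]' --hand 0.4

```text
clock: 13.3
position: [0.6074, -0.2711, 0.0773]
ee_rot: [0.976, 0.03, 0.217, -0.007]
ft_force: [0.4, 0.4, 0.2]
grip_width: 0.403
grasp_force: 0.0
```

```bash
python3 st.py
```

```text
saw [ 0.0015 -0.0235  0.0773] heading -0.44 f [0.4 0.4 0.2] t [-0.04  0.46  0.01] lever -0.0091 gw 0.403 13.3
```

>>> carry_out --motion '[{"xyz": [0,0,-0.02],"angular": [0,0,0]},{"xyz": [0,0,-0.05],"angular": [0,0,0]},{"xyz": [0,0,-0.09],"angular": [0,0,0]},{"xyz": [-0.04,-0.03,-0.12],"angular": [0,0,0]},{"xyz": [-0.08,-0.07,-0.14],"angular": [0,0,0]},{"xyz": [-0.12,-0.11,-0.16],"angular": [0,0,0]},{"xyz": [-0.15,-0.15,-0.17],"angular": [0,0,0]},{"xyz": [-0.15,-0.19,-0.17],"angular": [0,0,0]},{"xyz": [-0.15,-0.23,-0.17],"angular": [0,0,0]},{"xyz": [-0.15,-0.25,-0.17],"angular": [0,0,0]}]'

```text
clock: 14.3
position: [0.3926, -0.0619, 0.1731]
ee_rot: [0.976, 0.03, 0.217, -0.007]
ft_force: [-0.6, -0.5, 2.4]
grip_width: 0.403
grasp_force: 0.0
```

```bash
python3 st.py; python3 - <<'E'
from workcell import *
from h import *
c=camera("top");np.savez("t4.npz",**c);crop(c,345,160,445,235,8,"pics/p2.png")
E
```

```text
saw [-0.1984  0.2     0.1731] heading -0.24 f [-0.6 -0.5  2.4] t [-0.06  0.39  0.05] lever 0.2206 gw 0.403 14.3
```

View pics/p2.png

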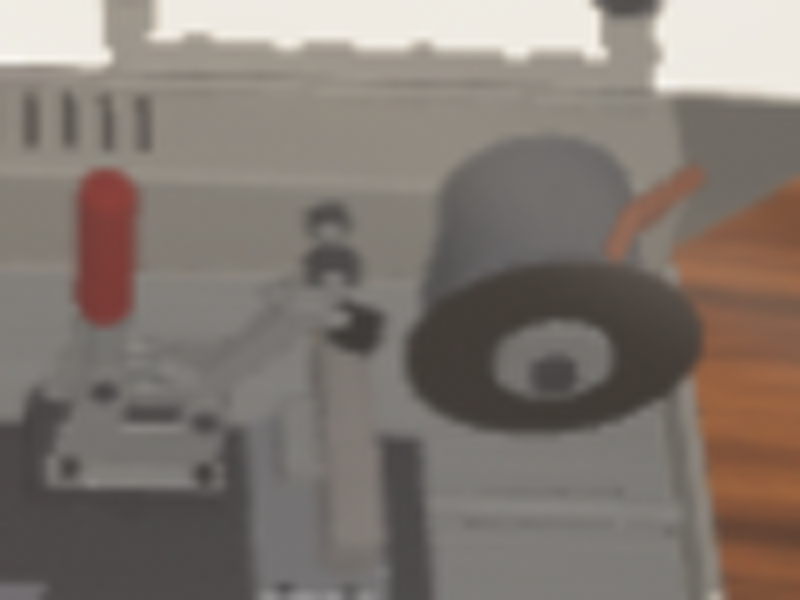

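The bar lies on the bed beside the fence. Its left top edge runs from about (317,360) to (330,545) and its right edge from about (370,360) to (388,545), with the front bottom at y≈572 and the fence at (280–318, 400–480). That was my tenth picture, so I'll check alignment numerically from here.

```bash
python3 - <<'E'
from h import *
c=load("t4.npz");S=np.load("S.npy");q=lambda p:np.array(p,float)/8+[345,160]-.44
iq=lambda u:((u+.44-[345,160])*8).round(0).tolist()
for y0 in(-.032,-.0284):
  for x0 in(.0245,.030):
    for yaw in(0,-1.4):
      s=np.r_[T(S,[x0,y0,0])[0][:2],S[2]+np.radians(yaw)]
      print(y0,x0,yaw,iq(proj(c,T(s,np.array([(-40,8,20),(-40,-8,20),(-40,8,0),(-40,-8,0),(30,8,20),(30,-8,20)])/1e3))))
print(Ti(S,back(c,q([(317,380),(330,545),(388,545),(371,380)]),[.088]*4)).round(4))
# edge detection profile across the bar at several rows (x in crop px)
g=cv2.cvtColor(c["img"],cv2.COLOR_RGB2GRAY)
for v in range(207,232,3):print(v,int((v-160)*8),g[v,376:400].tolist())
E
```

```text
-0.032 0.0245 0 [[301.0, 658.0], [352.0, 660.0], [290.0, 690.0], [341.0, 692.0], [286.0, 471.0], [336.0, 473.0]]
-0.032 0.0245 -1.4 [[298.0, 658.0], [349.0, 661.0], [287.0, 689.0], [338.0, 692.0], [288.0, 470.0], [338.0, 473.0]]
-0.032 0.03 0 [[300.0, 643.0], [351.0, 645.0], [289.0, 675.0], [339.0, 677.0], [285.0, 457.0], [334.0, 458.0]]
-0.032 0.03 -1.4 [[297.0, 643.0], [348.0, 645.0], [286.0, 674.0], [336.0, 677.0], [287.0, 456.0], [337.0, 459.0]]
-0.0284 0.0245 0 [[289.0, 658.0], [340.0, 660.0], [279.0, 690.0], [329.0, 691.0], [275.0, 470.0], [325.0, 472.0]]
-0.0284 0.0245 -1.4 [[286.0, 657.0], [337.0, 660.0], [276.0, 689.0], [326.0, 692.0], [277.0, 470.0], [327.0, 473.0]]
-0.0284 0.03 0 [[288.0, 643.0], [339.0, 645.0], [278.0, 675.0], [328.0, 676.0], [274.0, 456.0], [323.0, 458.0]]
-0.0284 0.03 -1.4 [[285.0, 642.0], [336.0, 645.0], [275.0, 674.0], [325.0, 677.0], [276.0, 456.0], [326.0, 459.0]]
[[ 0.0437 -0.0216  0.088 ]
 [-0.0159 -0.0213  0.088 ]
 [-0.0152 -0.0387  0.088 ]
 [ 0.0444 -0.0383  0.088 ]]
207 376 [127, 128, 128, 128, 128, 128, 127, 116, 102, 110, 119, 121, 122, 121, 
[... 340 characters left out ...]
 125, 123, 117, 113, 117, 121, 123, 123, 122, 121, 102, 76, 72, 72, 76, 95, 116, 125]
219 472 [100, 113, 114, 109, 108, 117, 119, 120, 117, 113, 116, 121, 122, 123, 123, 121, 102, 78, 73, 73, 75, 89, 112, 123]
222 496 [96, 114, 115, 115, 115, 115, 115, 114, 109, 103, 113, 122, 123, 124, 124, 123, 108, 85, 75, 73, 74, 84, 112, 127]
225 520 [98, 114, 115, 115, 115, 115, 115, 114, 110, 105, 113, 123, 125, 125, 125, 125, 112, 90, 76, 75, 74, 79, 104, 120]
228 544 [95, 111, 115, 115, 116, 115, 116, 115, 111, 107, 111, 116, 117, 117, 118, 117, 107, 87, 76, 74, 75, 77, 92, 114]
231 568 [90, 108, 115, 115, 116, 115, 116, 116, 115, 113, 111, 111, 111, 112, 115, 117, 121, 106, 79, 75, 74, 76, 87, 110]
```

```bash
cat >> h.py <<'E'
def red(c):
    h=cv2.cvtColor(c["img"],cv2.COLOR_RGB2HSV);m=((h[...,0]<8)|(h[...,0]>172))&(h[...,1]>120)&(h[...,2]>60)
    m=m.astype(np.uint8);m[:110]=0;m[245:]=0;m[:,:320]=0;m[:,440:]=0
    n,l,s,_=cv2.connectedComponentsWithStats(m);i=1+np.argmax(s[1:,4]);ys,xs=np.nonzero(l==i);return np.c_[xs,ys]
def cyl(S,x,yp,zp,phi):
    t=np.linspace(0,2*np.pi,40);P=[]
    for r,rad in((.024,.0085),(.079,.0085),(.082,.006)):
        n=rad*np.cos(t);P.append(np.c_[x+rad*np.sin(t),yp+r*np.sin(phi)-n*np.cos(phi),zp+r*np.cos(phi)+n*np.sin(phi)])
    return T(S,np.concatenate(P))
E
python3 - <<'E'
from h import *
S=np.load("S.npy");c=load("top0.npz");p=red(c);print(len(p),p.min(0),p.max(0))
ob=np.r_[cv2.convexHull(p.astype(np.float32)).reshape(-1,2).min(0)-.5,p.max(0)+.5,p.mean(0)]
rows=[p[p[:,1]==v,0].mean() for v in range(p[:,1].min(),p[:,1].max()+1)];sl=np.polyfit(range(len(rows)),rows,1)[0]
def f(k,x,phi):
    u=proj(c,cyl(S,x,*k,phi));h=cv2.convexHull(u.astype(np.float32));m=cv2.moments(h);return np.r_[u.min(0),u.max(0),m["m10"]/m["m00"],m["m01"]/m["m00"]]-ob
for x in(.018,.0245,.031):
  for phi in(0,.1):
    r=least_squares(f,[.05,.12],args=(x,phi));print(x,phi,r.x.round(4),r.fun.round(2))
E
python3 st.py
```

```text
96 [355 182] [360 199]
0.018 0 [0.0572 0.1347] [-2.22 -1.11  2.32  1.36 -0.22 -0.07]
0.018 0.1 [0.052  0.1355] [-1.   -1.25  1.15  1.24 -0.21 -0.21]
0.0245 0 [0.0559 0.126 ] [-2.16 -1.02  2.27  1.24 -0.2  -0.08]
0.0245 0.1 [0.0507 0.1262] [-0.98 -1.01  1.09  1.27 -0.23 -0.08]
0.031 0 [0.0545 0.1172] [-2.1  -0.91  2.22  1.16 -0.2  -0.07]
0.031 0.1 [0.0494 0.1175] [-0.97 -0.92  1.01  1.16 -0.26 -0.09]
saw [-0.1974  0.2053  0.1743] heading -0.26 f [-1.2  1.3 -0.7] t [0.08 0.43 0.1 ] lever -0.0028 gw 0.398 14.35
```

```bash
cat > go.py <<'E'
import sys
from workcell import *
from h import *
x,y,z,h,t=map(float,sys.argv[1:6]);o=get_obs();S=np.load("S.npy")
rel(o,T(S,[x,y,z])[0],tool(np.degrees(S[2])+h,t))
E
python3 go.py -.09 .028 .2 0 45
```

```text
xyz [0.1077, 0.1776, 0.0227] ang [0.08, 19.86, 0.18]
```

>>> carry_out --motion '[{"xyz": [0.02,0.035,0.004],"angular": [0,4,0]},{"xyz": [0.04,0.07,0.009],"angular": [0,8,0]},{"xyz": [0.06,0.105,0.013],"angular": [0,12,0]},{"xyz": [0.085,0.14,0.018],"angular": [0,16,0.1]},{"xyz": [0.108,0.178,0.023],"angular": [0.1,19.9,0.2]},{"xyz": [0.108,0.178,0.023],"angular": [0.1,19.9,0.2]},{"xyz": [0.108,0.178,0.023],"angular": [0.1,19.9,0.2]},{"xyz": [0.108,0.178,0.023],"angular": [0.1,19.9,0.2]}]' --hand 0

```text
clock: 15.15
position: [0.5123, -0.2342, 0.1989]
ee_rot: [0.923, 0.027, 0.383, -0.014]
ft_force: [-0.1, 0.5, -0.5]
grip_width: -0.001
grasp_force: 0.0
```

```bash
python3 st.py; python3 go.py .0365 .028 .176 0 45
```

```text
saw [-0.0908  0.0199  0.1989] heading -0.21 f [-0.1  0.5 -0.5] t [-0.09  0.75 -0.  ] lever -0.0775 gw -0.001 15.15
xyz [0.0737, -0.0092, 0.1062] ang [0.15, -0.04, -0.59]
```

>>> carry_out --motion '[{"xyz": [0,-0.004,0],"angular": [0,0,0]},{"xyz": [0.015,-0.004,0.02],"angular": [0,0,0]},{"xyz": [0.03,-0.004,0.042],"angular": [0,0,0]},{"xyz": [0.045,-0.004,0.064],"angular": [0,0,0]},{"xyz": [0.06,-0.004,0.085],"angular": [0,0,0]},{"xyz": [0.0735,-0.004,0.106],"angular": [0,0,0]},{"xyz": [0.0735,-0.004,0.106],"angular": [0,0,0]},{"xyz": [0.0735,-0.004,0.106],"angular": [0,0,0]}]'

```text
clock: 15.95
position: [0.6396, -0.2212, 0.1703]
ee_rot: [0.925, 0.03, 0.378, -0.013]
ft_force: [-1.3, 0.3, -0.0]
grip_width: -0.003
grasp_force: 0.0
```

```bash
python3 st.py; python3 go.py .0365 .028 .176 0 45
```

```text
saw [0.0371 0.024  0.1703] heading -0.13 f [-1.3  0.3 -0. ] t [-0.04  0.81 -0.03] lever -0.0995 gw -0.003 15.95
xyz [0.0035, -0.004, -0.0045] ang [0.09, 0.51, -0.24]
```

>>> carry_out --motion '[{"xyz": [0.0023,-0.007,-0.0023],"angular": [0,0,0]},{"xyz": [0.0023,-0.014,-0.0023],"angular": [0,0,0]},{"xyz": [0.002,-0.021,-0.002],"angular": [0,0,0]},{"xyz": [0.0018,-0.028,-0.0018],"angular": [0,0,0]},{"xyz": [0.0003,-0.0355,-0.0003],"angular": [0,0,0]},{"xyz": [-0.0015,-0.0426,0.0015],"angular": [0,0,0]},{"xyz": [-0.0035,-0.047,0.0035],"angular": [0,0,0]},{"xyz": [-0.0057,-0.052,0.0057],"angular": [0,0,0]},{"xyz": [-0.0057,-0.052,0.0057],"angular": [0,0,0]},{"xyz": [-0.0057,-0.052,0.0057],"angular": [0,0,0]}]'

```text
clock: 16.95
position: [0.6358, -0.1716, 0.1682]
ee_rot: [0.923, 0.026, 0.383, -0.014]
ft_force: [-0.3, -0.4, -0.1]
grip_width: 0.004
grasp_force: 0.0
```

```bash
python3 st.py; python3 - <<'E'
from workcell import *
from h import *
c=camera("top");np.savez("t5.npz",**c)
try:
    p=red(c);print(len(p),p.min(0),p.max(0))
except Exception as e:print(e)
S=np.load("S.npy")
for ph in(.15,.6,.9,1.1,1.3,1.52):u=proj(c,cyl(S,.0245,.048,.126,ph));print(ph,u.min(0).round(),u.max(0).round())
E
```

```text
saw [0.0367 0.0738 0.1682] heading -0.3 f [-0.3 -0.4 -0.1] t [-0.09  0.71  0.04] lever 0.1188 gw 0.004 16.95
attempt to get argmax of an empty sequence
0.15 [353. 181.] [362. 201.]
0.6 [339. 183.] [357. 202.]
0.9 [331. 187.] [353. 203.]
1.1 [327. 190.] [352. 204.]
1.3 [325. 194.] [350. 205.]
1.52 [323. 198.] [349. 207.]
```

>>> carry_out --motion '[{"xyz": [-0.002,-0.001,0.002],"angular": [0,0,0]},{"xyz": [-0.0042,-0.002,0.0042],"angular": [0,0,0]},{"xyz": [-0.007,-0.007,0.007],"angular": [0,0,0]},{"xyz": [-0.0099,-0.0114,0.0099],"angular": [0,0,0]},{"xyz": [-0.0099,-0.0114,0.0099],"angular": [0,0,0]},{"xyz": [-0.0099,-0.0114,0.0099],"angular": [0,0,0]},{"xyz": [-0.0099,-0.0114,0.0099],"angular": [0,0,0]}]'

```text
clock: 17.7
position: [0.6351, -0.1607, 0.1545]
ee_rot: [0.923, 0.026, 0.383, -0.013]
ft_force: [0.3, 1.2, -0.8]
grip_width: -0.002
grasp_force: 0.0
```

```bash
python3 st.py
```

```text
saw [0.0367 0.0847 0.1545] heading -0.35 f [ 0.3  1.2 -0.8] t [-0.04  0.72  0.01] lever -0.094 gw -0.002 17.7
```

>>> carry_out --motion '[{"xyz": [-0.0021,-0.002,0.0021],"angular": [0,0,0]},{"xyz": [-0.0043,-0.0045,0.0043],"angular": [0,0,0]},{"xyz": [-0.0043,-0.0045,0.0043],"angular": [0,0,0]},{"xyz": [-0.0043,-0.0045,0.0043],"angular": [0,0,0]}]'

```text
clock: 18.1
position: [0.6351, -0.1565, 0.1489]
ee_rot: [0.923, 0.026, 0.383, -0.013]
ft_force: [0.6, -0.3, 1.1]
grip_width: -0.003
grasp_force: 0.9
```

>>> carry_out --motion '[{"xyz": [-0.002,-0.002,0.002],"angular": [0,0,0]},{"xyz": [-0.004,-0.0035,0.004],"angular": [0,0,0]},{"xyz": [-0.004,-0.0035,0.004],"angular": [0,0,0]},{"xyz": [-0.004,-0.0035,0.004],"angular": [0,0,0]}]'

```text
clock: 18.5
position: [0.6344, -0.1527, 0.1425]
ee_rot: [0.923, 0.026, 0.383, -0.014]
ft_force: [-0.1, 0.2, -0.4]
grip_width: 0.003
grasp_force: 0.0
```

```bash
python3 st.py
```

```text
saw [0.0366 0.0927 0.1425] heading -0.34 f [-0.1  0.2 -0.4] t [-0.05  0.73 -0.  ] lever -0.0651 gw 0.003 18.5
```

```bash
python3 - <<'E'
from workcell import *
from h import *
c=camera("top");np.savez("t6.npz",**c)
h=cv2.cvtColor(c["img"],cv2.COLOR_RGB2HSV);m=(((h[...,0]<8)|(h[...,0]>172))&(h[...,1]>90)&(h[...,2]>50)).astype(np.uint8)
n,l,s,ce=cv2.connectedComponentsWithStats(m)
for i in range(1,n):
    if s[i,4]>4 and 300<ce[i][0]<460 and ce[i][1]<300:print(s[i],ce[i].round())
S=np.load("S.npy")
# difference to the initial picture: arm mask in the saw area
d=np.abs(c["img"].astype(int)-load("t4.npz")["img"]).sum(2)>60
for v in range(150,250,8):
    xs=np.nonzero(d[v,310:460])[0]+310;print(v,(xs.min(),xs.max(),len(xs)) if len(xs) else None)
print(proj(c,T(S,[.0366,.0927,.1425])))
E
```

```text
[394 281   7   6  33] [397. 283.]
150 None
158 None
166 None
174 None
182 (np.int64(355), np.int64(360), 6)
190 (np.int64(337), np.int64(361), 20)
198 (np.int64(316), np.int64(391), 50)
206 (np.int64(316), np.int64(385), 66)
214 (np.int64(321), np.int64(391), 57)
222 (np.int64(318), np.int64(383), 65)
230 (np.int64(310), np.int64(383), 73)
238 (np.int64(310), np.int64(384), 70)
246 (np.int64(314), np.int64(387), 57)
[[339.75207821 194.88401691]]
```

```bash
python3 - <<'E'
from h import *
a,b,c=[cv2.cvtColor(load(f)["img"],cv2.COLOR_RGB2GRAY) for f in("t4.npz","t5.npz","t6.npz")]
for v in range(183,226,3):print(v,"A",a[v,376:396:2].tolist(),"B",b[v,376:396:2].tolist(),"C",c[v,376:396:2].tolist())
E
```

```text
183 A [132, 133, 135, 136, 136, 137, 138, 139, 140, 141] B [132, 103, 124, 139, 139, 139, 140, 141, 142, 144] C [134, 135, 137, 138, 138, 139, 140, 140, 141, 143]
186 A [127, 127, 127, 119, 84, 80, 107, 127, 127, 127] B [105, 105, 117, 119, 114, 118, 135, 144, 140, 135] C [129, 129, 129, 121, 86, 83, 109, 128, 129, 128]
189 A [126, 127, 126, 124, 103, 119, 115, 126, 126, 127] B [114, 114, 114, 113, 111, 111, 115, 145, 180, 173] C [128, 128, 127, 126, 105, 122, 117, 127, 127, 127]
192 A [125, 125, 125, 111, 74, 75, 78, 113, 125, 125] B [114, 126, 135, 153, 176, 185, 185, 178, 178, 180] C [128, 127, 127, 113, 78, 79, 79, 115, 127, 127]
195 A [128, 121, 112, 112, 92, 119, 98, 121, 132, 132] B [187, 184, 180, 177, 179, 179, 179, 188, 182, 154] C [134, 134, 132, 118, 88, 121, 100, 123, 134, 133]
198 A [128, 114, 115, 125, 126, 113, 76, 87, 115, 128] B [179, 179, 178, 181, 187, 195, 168, 151, 150, 144] C [115, 154, 178, 174, 153, 123, 124, 130, 130, 130]
201 A [112, 116, 118, 118, 107, 79, 65, 61, 90, 126] B [212, 204, 186, 177, 170, 165, 153, 130, 107, 145] C [177, 178, 165, 177, 178, 176
[... 610 characters left out ...]
171, 167] C [136, 96, 131, 137, 128, 102, 63, 64, 102, 123]
216 A [104, 112, 112, 125, 117, 117, 123, 122, 102, 72] B [185, 183, 181, 179, 177, 179, 176, 165, 169, 168] C [155, 144, 129, 114, 107, 122, 123, 120, 98, 75]
219 A [100, 114, 108, 119, 117, 116, 122, 123, 102, 73] B [182, 179, 177, 175, 173, 170, 169, 157, 164, 169] C [134, 161, 122, 115, 126, 120, 124, 125, 103, 75]
222 A [96, 115, 115, 115, 109, 113, 123, 124, 108, 75] B [178, 176, 174, 171, 168, 166, 163, 150, 160, 169] C [170, 166, 148, 149, 128, 117, 125, 127, 108, 76]
225 A [98, 115, 115, 115, 110, 113, 125, 125, 112, 76] B [175, 172, 170, 167, 164, 163, 161, 149, 156, 170] C [168, 159, 154, 151, 128, 115, 127, 127, 113, 78]
```

The red handle has left its upright spot, and the foot's dark pixels moved from row 201 to about row 213, near the bar top. I'll continue pushing down.

>>> carry_out --motion '[{"xyz": [-0.0014,-0.001,0.0014],"angular": [0,0,0]},{"xyz": [-0.0028,-0.001,0.0028],"angular": [0,0,0]},{"xyz": [-0.0028,-0.001,0.0028],"angular": [0,0,0]},{"xyz": [-0.0028,-0.001,0.0028],"angular": [0,0,0]}]'

```text
clock: 18.95
position: [0.6345, -0.1515, 0.1387]
ee_rot: [0.923, 0.026, 0.383, -0.013]
ft_force: [-0.9, -0.2, 0.2]
grip_width: -0.003
grasp_force: 0.0
```

>>> carry_out --motion '[{"xyz": [-0.0014,-0.001,0.0014],"angular": [0,0,0]},{"xyz": [-0.0028,-0.001,0.0028],"angular": [0,0,0]},{"xyz": [-0.0028,-0.001,0.0028],"angular": [0,0,0]},{"xyz": [-0.0028,-0.001,0.0028],"angular": [0,0,0]}]'

```text
clock: 19.35
position: [0.6357, -0.1505, 0.1368]
ee_rot: [0.923, 0.026, 0.384, -0.013]
ft_force: [-2.3, 0.3, 7.7]
grip_width: 0.001
grasp_force: 4.0
```

>>> carry_out --motion '[{"xyz": [-0.0014,0,0.0014],"angular": [0,0,0]},{"xyz": [-0.0028,0,0.0028],"angular": [0,0,0]},{"xyz": [-0.0028,0,0.0028],"angular": [0,0,0]},{"xyz": [-0.0028,0,0.0028],"angular": [0,0,0]}]'

```text
clock: 19.75
position: [0.6379, -0.1507, 0.1357]
ee_rot: [0.922, 0.027, 0.387, -0.013]
ft_force: [1.1, 2.4, 15.9]
grip_width: 0.001
grasp_force: 7.5
```

>>> carry_out --motion '[{"xyz": [0.001,0,-0.003],"angular": [0,0,0]},{"xyz": [0.001,-0.012,-0.003],"angular": [0,0,0]},{"xyz": [0.001,-0.012,-0.003],"angular": [0,0,0]},{"xyz": [0.001,-0.012,-0.003],"angular": [0,0,0]}]'

```text
clock: 20.15
position: [0.6344, -0.1398, 0.137]
ee_rot: [0.922, 0.026, 0.385, -0.012]
ft_force: [-1.2, -2.4, 11.5]
grip_width: -0.001
grasp_force: 5.8
```

```bash
python3 st.py;python3 - <<'E'
from workcell import *
from h import *
c=camera("top");np.savez("t7.npz",**c);g=cv2.cvtColor(c["img"],cv2.COLOR_RGB2GRAY);g6=cv2.cvtColor(load("t6.npz")["img"],cv2.COLOR_RGB2GRAY)
for v in range(205,222):print(v,g6[v,380:396].tolist(),g[v,380:396].tolist())
S=np.load("S.npy");print(proj(c,T(S,[[.0245,-.029,.088],[.0175,-.029,.088],[.0245,-.029,.1]])))
E
```

```text
saw [0.0375 0.1056 0.137 ] heading -0.58 f [-1.2 -2.4 11.5] t [-0.31 -0.88 -0.38] lever 0.0518 gw -0.001 20.15
205 [182, 177, 158, 141, 136, 135, 131, 123, 122, 118, 117, 121, 124, 127, 127, 102] [119, 118, 118, 113, 107, 111, 113, 115, 119, 118, 117, 121, 124, 127, 126, 102]
206 [171, 150, 138, 136, 136, 133, 119, 107, 113, 118, 118, 120, 122, 127, 127, 106] [125, 125, 125, 125, 124, 124, 125, 122, 118, 116, 117, 119, 122, 127, 126, 105]
207 [146, 138, 136, 134, 130, 116, 101, 113, 119, 117, 121, 122, 123, 126, 127, 112] [128, 128, 128, 128, 128, 128, 128, 127, 119, 116, 120, 120, 122, 126, 127, 112]
208 [137, 137, 133, 120, 98, 97, 115, 129, 127, 118, 116, 117, 121, 126, 129, 125] [132, 132, 132, 132, 132, 132, 133, 131, 126, 120, 117, 116, 120, 126, 128, 124]
209 [136, 133, 121, 101, 103, 123, 131, 126, 118, 118, 117, 117, 119, 124, 128, 127] [120, 120, 120, 120, 120, 119, 119, 118, 117, 117, 118, 116, 118, 124, 127, 126]
210 [131, 120, 107, 118, 131, 135, 131, 117, 107, 112, 114, 109, 114, 125, 127, 127] [120, 122, 121, 120, 118, 116, 117, 109, 108, 114, 115, 110, 114, 123, 127, 
[... 1114 characters left out ...]
3, 114, 119, 124, 125, 125, 125, 123, 104, 80, 76, 75] [111, 123, 125, 124, 119, 115, 119, 124, 124, 125, 124, 123, 104, 78, 75, 75]
219 [122, 115, 115, 122, 126, 117, 120, 123, 124, 125, 125, 123, 103, 79, 75, 75] [110, 119, 121, 121, 118, 115, 118, 123, 124, 124, 124, 122, 103, 79, 74, 75]
220 [129, 120, 118, 126, 126, 115, 119, 123, 123, 125, 125, 123, 104, 80, 76, 76] [114, 117, 118, 117, 111, 109, 117, 122, 124, 124, 125, 123, 104, 80, 75, 75]
221 [145, 143, 134, 139, 127, 113, 118, 124, 124, 125, 126, 124, 107, 84, 77, 76] [117, 117, 117, 116, 110, 107, 117, 123, 125, 125, 125, 123, 106, 83, 77, 75]
[[387.7702395  213.67749005]
 [387.98680505 216.08429597]
 [388.64503695 210.93852242]]
```

>>> carry_out --motion '[{"xyz": [-0.001,0,0.001],"angular": [0,0,0]},{"xyz": [-0.0018,0,0.0018],"angular": [0,0,0]},{"xyz": [-0.0018,0,0.0018],"angular": [0,0,0]},{"xyz": [-0.0018,0,0.0018],"angular": [0,0,0]}]'

```text
clock: 20.6
position: [0.6358, -0.1398, 0.1364]
ee_rot: [0.922, 0.026, 0.387, -0.012]
ft_force: [0.6, 0.3, 18.4]
grip_width: -0.002
grasp_force: 8.9
```

>>> carry_out --motion '[{"xyz": [0.004,0,-0.004],"angular": [0,0,0]},{"xyz": [0.02,0,-0.03],"angular": [0,0,0]},{"xyz": [0.02,0,-0.07],"angular": [0,0,0]},{"xyz": [0.01,-0.02,-0.11],"angular": [0,0,0]},{"xyz": [0,-0.06,-0.15],"angular": [0,0,0]},{"xyz": [-0.03,-0.1,-0.18],"angular": [0,0,0]},{"xyz": [-0.06,-0.14,-0.2],"angular": [0,0,0]},{"xyz": [-0.06,-0.14,-0.2],"angular": [0,0,0]},{"xyz": [-0.06,-0.14,-0.2],"angular": [0,0,0]}]'

```text
clock: 21.5
position: [0.4786, -0.0134, 0.2336]
ee_rot: [0.928, 0.029, 0.37, -0.017]
ft_force: [-0.2, -0.3, 0.2]
grip_width: -0.002
grasp_force: 0.0
```

```bash
python3 st.py;python3 - <<'E'
from workcell import *
from h import *
c=camera("top");np.savez("t8.npz",**c);S=np.load("S.npy")
try:
    p=red(c);print(len(p),p.min(0),p.max(0),p.mean(0))
except Exception as e:print(e)
for yp,zp in((.048,.126),(.05,.12)):
  for ph in(1.3,1.42,1.52):u=proj(c,cyl(S,.0245,yp,zp,ph));print(ph,u.min(0).round(1),u.max(0).round(1),u.mean(0).round(1))
g=cv2.cvtColor(c["img"],cv2.COLOR_RGB2GRAY)
for v in range(209,218):print(v,g[v,380:396].tolist())
E
```

```text
saw [-0.1092  0.2424  0.2336] heading 0.45 f [-0.2 -0.3  0.2] t [-0.1   0.77 -0.07] lever -0.0905 gw -0.002 21.5
138 [324 199] [346 206] [334.86231884 202.53623188]
1.3 [324.5 193.9] [350.  205.4] [333.5 198.8]
1.42 [323.7 196.1] [349.2 206.1] [332.6 200.6]
1.52 [323.3 198.1] [348.6 206.7] [332.2 202.1]
1.3 [323.5 195.4] [348.8 206.8] [332.5 200.3]
1.42 [322.6 197.6] [348.  207.5] [331.6 202. ]
1.52 [322.3 199.5] [347.5 208.1] [331.1 203.5]
209 [118, 119, 119, 118, 118, 118, 118, 117, 116, 116, 116, 115, 118, 123, 127, 125]
210 [119, 120, 120, 120, 117, 114, 115, 108, 106, 113, 115, 109, 112, 123, 126, 126]
211 [119, 123, 123, 122, 111, 105, 101, 77, 76, 94, 95, 80, 94, 118, 126, 127]
212 [117, 123, 124, 123, 114, 109, 101, 69, 62, 65, 65, 66, 90, 116, 125, 126]
213 [114, 124, 124, 122, 114, 109, 99, 68, 61, 59, 60, 69, 100, 117, 122, 122]
214 [113, 123, 123, 123, 113, 108, 106, 84, 68, 62, 65, 75, 88, 96, 101, 105]
215 [112, 123, 124, 123, 117, 113, 118, 111, 95, 83, 87, 96, 91, 77, 76, 78]
216 [111, 124, 124, 123, 117, 114, 119, 121, 120, 119, 118, 113, 95, 76, 72, 72]
217 [112, 124, 124, 124, 118, 113, 117, 122, 123, 123, 122, 122, 103, 77, 73, 73]
```

```bash
cat >> h.py <<'E'
def hood(k,P):
    hx,hz,th=k;P=np.atleast_2d(P);return np.c_[hx+P[:,0]*np.cos(th)+P[:,2]*np.sin(th),P[:,1],hz-P[:,0]*np.sin(th)+P[:,2]*np.cos(th)]
E
python3 - <<'E'
from h import *
c=load("top0.npz");S=np.load("S.npy");s=lambda p:np.array(p,float)/3.42+[305,115]-.35
uv=s([(190,122),(432,126),(57,180),(533,197),(60,93),(535,105)])
P=np.array([(-288,65,30),(-288,-65,30),(-243,145,0),(-243,-145,0),(-243,145,110),(-243,-145,110)])/1e3
w=np.array([1,1,1,1,.3,.3])
f=lambda k:np.r_[((proj(c,T(S,hood(k,P)))-uv)*w[:,None]).ravel(),(k[0]-.125)/.02,(k[1]-.07)/.01,(k[2]-1.1)/.02]
r=least_squares(f,[.125,.07,1.1]);print(r.x,r.fun.round(2))
for th in(r.x[2],.8,.5,.25,0):print(th,hood([*r.x[:2],th],[-.288,0,.03])[0].round(4))
np.save("H.npy",r.x)
E
```

```text
[0.10524418 0.063221   1.12471786] [ 2.75 -0.07 -2.74  1.02 -0.22  1.57  0.24  1.39  0.07 -7.17 -0.41 -6.79
 -0.99 -0.68  1.24]
1.1247178561269 [0.0081 0.     0.336 ]
0.8 [-0.0739  0.      0.2907]
0.5 [-0.1331  0.      0.2276]
0.25 [-0.1664  0.      0.1635]
0 [-0.1828  0.      0.0932]
```

```bash
python3 - <<'E'
from h import *
c=load("t8.npz");S=np.load("S.npy");s=lambda p:np.array(p,float)/3.42+[305,115]-.35
uv=s([(190,122),(432,126),(57,180),(533,197)])
P=np.array([(-288,65,30),(-288,-65,30),(-243,145,0),(-243,-145,0)])/1e3
for hz in(.066,.08,.1):
    f=lambda k:np.r_[((proj(c,T(S,hood([k[0],hz,k[1]],P)))-uv)).ravel(),(k[1]-1.1)/.03]
    r=least_squares(f,[.125,1.1]);print(hz,r.x,r.fun.round(1),hood([r.x[0],hz,r.x[1]],[-.288,0,.03]).round(4))
E
python3 go.py -.1 .1 .4 0 45; python3 go.py -.017 0 .404 0 45
```

```text
0.066 [0.11210412 1.10426965] [ 2.8 -0.8 -2.7  0.3 -0.2  0.5  0.1  0.3  0.1] [[0.0094 0.     0.3367]]
0.08 [0.11853824 1.05143186] [ 3.5 -0.6 -1.2  0.5  0.  -0.1  1.7 -0.2 -1.6] [[0.0016 0.     0.3449]]
0.1 [0.12982243 0.97074444] [ 4.4 -0.1  0.6  1.1  0.3 -1.   3.5 -1.1 -4.3] [[-0.008   0.      0.3546]]
xyz [0.1226, 0.14, -0.1149] ang [-0.3, 1.43, -0.57]
xyz [0.1864, 0.2396, -0.0611] ang [-0.3, 1.43, -0.57]
```

>>> carry_out --motion '[{"xyz": [0.03,0.03,-0.03],"angular": [0,0.5,0]},{"xyz": [0.06,0.06,-0.06],"angular": [0,1,0]},{"xyz": [0.09,0.1,-0.09],"angular": [0,1.4,-0.3]},{"xyz": [0.1226,0.14,-0.115],"angular": [-0.3,1.4,-0.6]},{"xyz": [0.144,0.173,-0.097],"angular": [-0.3,1.4,-0.6]},{"xyz": [0.165,0.206,-0.079],"angular": [-0.3,1.4,-0.6]},{"xyz": [0.186,0.24,-0.061],"angular": [-0.3,1.4,-0.6]},{"xyz": [0.186,0.24,-0.061],"angular": [-0.3,1.4,-0.6]},{"xyz": [0.186,0.24,-0.061],"angular": [-0.3,1.4,-0.6]},{"xyz": [0.186,0.24,-0.061],"angular": [-0.3,1.4,-0.6]},{"xyz": [0.186,0.24,-0.061],"angular": [-0.3,1.4,-0.6]}]'

```text
clock: 22.65
position: [0.5861, -0.2497, 0.4046]
ee_rot: [0.923, 0.032, 0.383, -0.012]
ft_force: [-0.2, 0.4, 0.5]
grip_width: 0.002
grasp_force: 0.0
```

```bash
python3 st.py; python3 go.py .041 0 .348 0 45; python3 -c "
from workcell import *
import numpy as np
print(np.round(get_obs()['joint_pos'],2))"
```

```text
saw [-0.0183 -0.0007  0.4046] heading -0.19 f [-0.2  0.4  0.5] t [-0.04  0.73 -0.  ] lever -0.0766 gw 0.002 22.65
xyz [0.0019, -0.0009, 0.0819] ang [0.13, -0.03, 0.02]
[ 0.46 -0.13  0.08  1.81 -0.56  0.85 -0.72]
```

>>> carry_out --motion '[{"xyz": [0.003,0,0.015],"angular": [0,0,0]},{"xyz": [0.003,0,0.03],"angular": [0,0,0]},{"xyz": [0.003,0,0.045],"angular": [0,0,0]},{"xyz": [0.003,0,0.06],"angular": [0,0,0]},{"xyz": [0.002,0,0.072],"angular": [0,0,0]},{"xyz": [0.002,0,0.082],"angular": [0,0,0]},{"xyz": [0.002,0,0.082],"angular": [0,0,0]},{"xyz": [0.002,0,0.082],"angular": [0,0,0]}]'

```text
clock: 23.45
position: [0.6459, -0.2465, 0.347]
ee_rot: [0.924, 0.031, 0.382, -0.012]
ft_force: [0.2, -0.4, 0.2]
grip_width: -0.003
grasp_force: 0.0
```

```bash
python3 st.py; python3 - <<'E'
import numpy as np
from h import *
# TCP path in saw frame for contact at hood angle th, tilt t
H=[.112,.066]
def tcp(th,t,e=.018,l=.015):
    B=hood([*H,th],[-.288,0,.03])[0];t=np.radians(t);n=np.array([np.cos(t),0,np.sin(t)]);z=np.array([np.sin(t),0,-np.cos(t)]);return B+e*n+l*z
p0=tcp(1.104,45)
for th in(1.104,1.0,.9,.8,.7,.6,.5,.4,.3,.2,.1,0):print(th,tcp(th,45).round(4))
E
```

```text
saw [ 0.0416 -0.0017  0.347 ] heading -0.2 f [ 0.2 -0.4  0.2] t [-0.06  0.76 -0.  ] lever 0.038 gw -0.003 23.45
1.104 [0.0325 0.     0.3388]
1.0 [0.005  0.     0.3267]
0.9 [-0.0202  0.      0.3124]
0.8 [-0.0438  0.      0.2956]
0.7 [-0.0656  0.      0.2766]
0.6 [-0.0854  0.      0.2555]
0.5 [-0.103   0.      0.2325]
0.4 [-0.1182  0.      0.2079]
0.3 [-0.1309  0.      0.1819]
0.2 [-0.141   0.      0.1547]
0.1 [-0.1482  0.      0.1267]
0 [-0.1527  0.      0.0981]
```

>>> carry_out --motion '[{"xyz": [-0.012,0,-0.001],"angular": [0,0,0]},{"xyz": [-0.021,0,-0.005],"angular": [0,0,0]},{"xyz": [-0.031,0,-0.009],"angular": [0,0,0]},{"xyz": [-0.0402,0,-0.0115],"angular": [0,0,0]},{"xyz": [-0.054,0,-0.0155],"angular": [0,0,0]},{"xyz": [-0.0682,0,-0.0192],"angular": [0,0,0]},{"xyz": [-0.0825,0,-0.0218],"angular": [0,0,0]},{"xyz": [-0.0967,0,-0.024],"angular": [0,0,0]},{"xyz": [-0.0967,0,-0.024],"angular": [0,0,0]}]'

```text
clock: 24.35
position: [0.5586, -0.2527, 0.2943]
ee_rot: [0.924, 0.03, 0.381, -0.012]
ft_force: [-0.1, -0.2, 0.3]
grip_width: 0.004
grasp_force: 0.0
```

```bash
python3 st.py
```

```text
saw [-0.0459 -0.0017  0.2943] heading -0.23 f [-0.1 -0.2  0.3] t [-0.07  0.78 -0.01] lever -0.0351 gw 0.004 24.35
```

```bash
python3 - <<'E'
from workcell import *
from h import *
c=camera("top");np.savez("t9.npz",**c);S=np.load("S.npy")
g,g0=[cv2.cvtColor(x["img"],cv2.COLOR_RGB2GRAY) for x in(c,load("t8.npz"))]
P=np.array([(-243,145,0),(-243,-145,0)])/1e3
for th in(1.104,.9,.8,.7):print(th,proj(c,T(S,hood([.112,.066,th],P))).round(0).tolist())
for u in(330,450):print(u,"now",g[125:245:6,u].tolist(),"was",g0[125:245:6,u].tolist())
E
```

```text
1.104 [[321.0, 168.0], [461.0, 173.0]]
0.9 [[320.0, 192.0], [460.0, 196.0]]
0.8 [[320.0, 203.0], [459.0, 208.0]]
0.7 [[319.0, 215.0], [458.0, 219.0]]
330 now [207, 136, 131, 234, 230, 209, 209, 209, 207, 220, 222, 222, 222, 217, 129, 76, 75, 75, 74, 70] was [199, 181, 180, 236, 236, 237, 237, 192, 137, 140, 93, 128, 125, 82, 124, 72, 73, 72, 108, 99]
450 now [103, 111, 114, 115, 115, 236, 211, 188, 187, 111, 112, 181, 197, 193, 176, 183, 214, 213, 209, 206] was [104, 232, 229, 177, 234, 234, 234, 234, 118, 107, 111, 112, 114, 115, 113, 110, 108, 99, 83, 91]
```

>>> carry_out --motion '[{"xyz": [-0.013,0,-0.001],"angular": [0,0,0]},{"xyz": [-0.0264,0,-0.0014],"angular": [0,0,0]},{"xyz": [-0.041,0,-0.001],"angular": [0,0,0]},{"xyz": [-0.0554,0,-0.0005],"angular": [0,0,0]},{"xyz": [-0.07,0,0.001],"angular": [0,0,0]},{"xyz": [-0.0841,0,0.0033],"angular": [0,0,0]},{"xyz": [-0.098,0,0.0063],"angular": [0,0,0]},{"xyz": [-0.1122,0,0.01],"angular": [0,0,0]},{"xyz": [-0.1122,0,0.01],"angular": [0,0,0]}]'

```text
clock: 25.3
position: [0.4876, -0.2569, 0.208]
ee_rot: [0.924, 0.031, 0.381, -0.013]
ft_force: [0.1, 0.4, -0.7]
grip_width: 0.001
grasp_force: 0.0
```

```bash
python3 st.py;  python3 -c "
from workcell import *
import numpy as np
print(np.round(get_obs()['joint_pos'],2))"
```

```text
saw [-0.117  -0.0011  0.208 ] heading -0.14 f [ 0.1  0.4 -0.7] t [-0.08  0.71 -0.02] lever -0.0798 gw 0.001 25.3
[ 0.49 -0.14  0.21  2.24 -0.91  0.63 -0.15]
```

>>> carry_out --motion '[{"xyz": [0.008,0,-0.003],"angular": [0,0,0]},{"xyz": [0.01,0,-0.03],"angular": [0,0,0]},{"xyz": [0.02,0,-0.06],"angular": [0,0,0]},{"xyz": [0.035,0,-0.08],"angular": [0,0,0]},{"xyz": [0.035,0,-0.08],"angular": [0,0,0]},{"xyz": [0.035,0,-0.08],"angular": [0,0,0]}]'

```text
clock: 25.9
position: [0.4573, -0.2593, 0.2918]
ee_rot: [0.923, 0.032, 0.382, -0.012]
ft_force: [0.2, 0.3, -0.5]
grip_width: -0.002
grasp_force: 0.0
```

```bash
python3 st.py; python3 go.py -.143 0 .255 0 0; python3 - <<'E'
from workcell import *
from h import *
c=camera("top");S=np.load("S.npy");g=cv2.cvtColor(c["img"],cv2.COLOR_RGB2GRAY)
P=np.array([(-243,145,0),(-243,-145,0)])/1e3
for th in(.5,.4,.3,0):print(th,proj(c,T(S,hood([.112,.066,th],P))).round(0).tolist())
print(g[220:292:3,325].tolist(),g[220:292:3,450].tolist())
E
```

```text
saw [-0.1475 -0.0014  0.2918] heading -0.27 f [ 0.2  0.3 -0.5] t [-0.06  0.77  0.03] lever -0.0418 gw -0.002 25.9
xyz [-0.0229, -0.0015, 0.0292] ang [0.19, -45.0, -0.05]
0.5 [[318.0, 236.0], [454.0, 240.0]]
0.4 [[318.0, 245.0], [452.0, 250.0]]
0.3 [[317.0, 254.0], [450.0, 258.0]]
0 [[315.0, 273.0], [441.0, 277.0]]
[240, 240, 171, 172, 172, 171, 171, 171, 165, 123, 125, 122, 124, 124, 122, 124, 124, 233, 124, 125, 122, 71, 87, 97] [227, 229, 227, 220, 172, 92, 84, 84, 112, 137, 108, 109, 109, 109, 109, 109, 114, 186, 175, 174, 175, 175, 177, 207]
```

>>> carry_out --motion '[{"xyz": [0,0,0],"angular": [0,-8,0]},{"xyz": [0,0,0],"angular": [0,-16,0]},{"xyz": [-0.005,0,0.005],"angular": [0,-24,0]},{"xyz": [-0.01,0,0.01],"angular": [0,-32,0]},{"xyz": [-0.015,0,0.02],"angular": [0,-40,0]},{"xyz": [-0.023,-0.0015,0.029],"angular": [0.2,-45,0]},{"xyz": [-0.023,-0.0015,0.029],"angular": [0.2,-45,0]},{"xyz": [-0.023,-0.0015,0.029],"angular": [0.2,-45,0]},{"xyz": [-0.023,-0.0015,0.029],"angular": [0.2,-45,0]}]'

```text
clock: 26.85
position: [0.4603, -0.2579, 0.2542]
ee_rot: [0.999, 0.034, 0.0, -0.001]
ft_force: [-0.4, -0.1, 0.2]
grip_width: -0.003
grasp_force: 0.0
```

```bash
python3 st.py; python3 go.py -.143 0 .22 0 0; python3 - <<'E'
from h import *
for th in(.4,.3,.2,.1,.05,0):print(th,(hood([.112,.066,th],[-.288,0,.03])[0]+[0,0,.007]).round(4))
E
```

```text
saw [-1.443e-01 -2.000e-04  2.542e-01] heading 65.58 f [-0.4 -0.1  0.2] t [-0.03  0.02  0.06] lever 0.1825 gw -0.003 26.85
xyz [0.0013, -0.0002, 0.0342] ang [-0.1, -0.04, -0.11]
0.4 [-0.1416  0.      0.2128]
0.3 [-0.1543  0.      0.1868]
0.2 [-0.1643  0.      0.1596]
0.1 [-0.1716  0.      0.1316]
0.05 [-0.1741  0.      0.1174]
0 [-0.176  0.     0.103]
```

>>> carry_out --motion '[{"xyz": [0.002,0,0.02],"angular": [0,0,0]},{"xyz": [0.002,0,0.04],"angular": [0,0,0]},{"xyz": [-0.004,0,0.054],"angular": [0,0,0]},{"xyz": [-0.01,0,0.0674],"angular": [0,0,0]},{"xyz": [-0.015,0,0.081],"angular": [0,0,0]},{"xyz": [-0.02,0,0.0946],"angular": [0,0,0]},{"xyz": [-0.024,0,0.108],"angular": [0,0,0]},{"xyz": [-0.0273,0,0.1226],"angular": [0,0,0]},{"xyz": [-0.0273,0,0.1226],"angular": [0,0,0]},{"xyz": [-0.0273,0,0.1226],"angular": [0,0,0]}]'

```text
clock: 27.85
position: [0.4336, -0.259, 0.1314]
ee_rot: [0.999, 0.034, -0.001, -0.001]
ft_force: [0.7, 0.6, -0.5]
grip_width: 0.0
grasp_force: 0.0
```

```bash
python3 st.py
```

```text
saw [-0.1711  0.0006  0.1314] heading 118.1 f [ 0.7  0.6 -0.5] t [-0.02  0.02  0.  ] lever 0.0648 gw 0.0 27.85
```

>>> carry_out --motion '[{"xyz": [-0.0015,0,0.007],"angular": [0,0,0]},{"xyz": [-0.0025,0,0.014],"angular": [0,0,0]},{"xyz": [-0.003,0,0.02],"angular": [0,0,0]},{"xyz": [-0.004,0,0.026],"angular": [0,0,0]},{"xyz": [-0.004,0,0.026],"angular": [0,0,0]},{"xyz": [-0.004,0,0.026],"angular": [0,0,0]}]'

```text
clock: 28.45
position: [0.43, -0.2594, 0.1067]
ee_rot: [0.999, 0.034, -0.0, -0.001]
ft_force: [-4.6, 3.2, 16.5]
grip_width: 0.001
grasp_force: 8.3
```

```bash
python3 st.py; python3 - <<'E'
from workcell import *
from h import *
c=camera("top");np.savez("t10.npz",**c);S=np.load("S.npy");g=cv2.cvtColor(c["img"],cv2.COLOR_RGB2GRAY)
P=np.array([(-243,145,0),(-243,-145,0)])/1e3
for th in(.4,.1,0):print(th,proj(c,T(S,hood([.112,.066,th],P))).round(0).tolist())
print(g[220:300:3,325].tolist(),g[220:300:3,436].tolist())
E
```

```text
saw [-0.1747  0.0005  0.1067] heading 89.85 f [-4.6  3.2 16.5] t [0.77 1.12 0.  ] lever 0.025 gw 0.001 28.45
0.4 [[318.0, 245.0], [452.0, 250.0]]
0.1 [[316.0, 267.0], [444.0, 272.0]]
0 [[315.0, 273.0], [441.0, 277.0]]
[246, 245, 223, 223, 205, 195, 184, 181, 181, 173, 119, 179, 190, 195, 197, 198, 199, 199, 199, 199, 200, 201, 200, 200, 201, 201, 202] [145, 135, 124, 145, 168, 169, 169, 170, 173, 176, 179, 179, 177, 173, 181, 138, 126, 126, 127, 128, 128, 111, 87, 85, 81, 101, 89]
```

>>> carry_out --motion '[{"xyz": [0,0,0.001],"angular": [0,0,0]},{"xyz": [0,0,0.002],"angular": [0,0,0]},{"xyz": [0,0,0.002],"angular": [0,0,0]},{"xyz": [0,0,0.002],"angular": [0,0,0]}]'

```text
clock: 28.9
position: [0.4301, -0.2594, 0.1064]
ee_rot: [0.999, 0.034, 0.0, -0.001]
ft_force: [-12.5, 7.8, 35.6]
grip_width: 0.001
grasp_force: 17.6
```

```bash
python3 st.py
```

```text
saw [-0.1746  0.0004  0.1064] heading 68.32 f [-12.5   7.8  35.6] t [1.71 2.89 0.01] lever 0.0127 gw 0.001 28.9
```

>>> carry_out --motion '[{"xyz": [0,0,-0.01],"angular": [0,0,0]},{"xyz": [0,0,-0.04],"angular": [0,0,0]},{"xyz": [0,0,-0.08],"angular": [0,0,0]},{"xyz": [0,-0.03,-0.12],"angular": [0,0,0]},{"xyz": [0,-0.07,-0.14],"angular": [0,0,0]},{"xyz": [0,-0.11,-0.14],"angular": [0,0,0]},{"xyz": [0,-0.15,-0.14],"angular": [0,0,0]},{"xyz": [0,-0.19,-0.14],"angular": [0,0,0]},{"xyz": [0,-0.23,-0.14],"angular": [0,0,0]},{"xyz": [0,-0.23,-0.14],"angular": [0,0,0]},{"xyz": [0,-0.23,-0.14],"angular": [0,0,0]}]'

```text
clock: 30.0
position: [0.4139, -0.0298, 0.2437]
ee_rot: [0.999, 0.035, -0.001, -0.001]
ft_force: [-0.1, -0.6, 0.1]
grip_width: 0.0
grasp_force: 0.0
```

```bash
python3 st.py; python3 - <<'E'
from workcell import *
from h import *
c=camera("top");np.savez("t11.npz",**c);S=np.load("S.npy");g=cv2.cvtColor(c["img"],cv2.COLOR_RGB2GRAY)
P=np.array([(-243,145,0),(-243,-145,0),(-288,0,30)])/1e3
for th in(.1,.03,0):print(th,proj(c,T(S,hood([.112,.066,th],P))).round(1).tolist())
for u in(350,380,410,436):print(u,g[228:300:2,u].tolist())
E
```

```text
saw [-0.1749  0.2306  0.2437] heading 125.74 f [-0.1 -0.6  0.1] t [-0.02 -0.   -0.01] lever 0.2408 gw 0.0 30.0
0.1 [[315.9, 267.5], [444.1, 271.8], [384.0, 279.9]]
0.03 [[315.5, 271.3], [442.2, 275.6], [382.5, 285.3]]
0 [[315.3, 272.8], [441.3, 277.1], [381.9, 287.4]]
350 [151, 151, 150, 150, 149, 139, 148, 142, 145, 149, 155, 178, 179, 177, 178, 182, 224, 128, 97, 89, 100, 100, 98, 99, 99, 98, 97, 96, 92, 77, 71, 69, 71, 70, 68, 67]
380 [175, 175, 171, 150, 176, 157, 139, 148, 139, 148, 147, 168, 178, 177, 178, 178, 201, 184, 127, 126, 126, 126, 127, 136, 126, 129, 66, 80, 111, 103, 77, 72, 84, 94, 99, 94]
410 [176, 181, 179, 180, 180, 179, 179, 180, 179, 179, 179, 179, 179, 178, 177, 177, 178, 214, 143, 115, 93, 111, 110, 110, 108, 106, 104, 102, 104, 110, 91, 68, 93, 95, 95, 96]
436 [195, 169, 169, 168, 169, 169, 169, 170, 172, 174, 176, 178, 178, 177, 176, 173, 171, 180, 201, 126, 126, 125, 125, 125, 132, 124, 127, 117, 103, 87, 78, 84, 79, 90, 103, 88]
```

```bash
python3 - <<'E'
from h import *
c=load("t11.npz");S=np.load("S.npy");g=cv2.cvtColor(c["img"],cv2.COLOR_RGB2GRAY)
for th in(0,.05,.1,.4):print(th,proj(c,T(S,hood([.112,.066,th],np.array([(-243,80,110),(-243,-125,110),(-288,60,30),(-288,-60,30)])/1e3))).round(1).tolist())
h=cv2.cvtColor(c["img"],cv2.COLOR_RGB2HSV)
for u in(335,355,382,408,430):print(u,g[262:302,u].tolist())
# bystanders / bench differences vs start outside arm & saw
d=np.abs(c["img"].astype(int)-load("top0.npz")["img"]).sum(2)
for n,(u,v) in dict(hex=(162,255),red=(162,295)).items():print(n,d[v-8:v+9,u-10:u+11].mean())
E
```

```text
0 [[348.9, 250.5], [446.0, 253.8], [354.6, 286.5], [409.2, 288.3]]
0.05 [[349.4, 245.3], [447.2, 248.6], [355.3, 282.9], [410.5, 284.8]]
0.1 [[349.9, 239.8], [448.3, 243.1], [356.1, 279.0], [411.8, 280.9]]
0.4 [[352.6, 203.0], [453.4, 206.5], [360.4, 248.3], [419.1, 250.3]]
335 [126, 126, 126, 126, 126, 126, 126, 126, 126, 131, 138, 127, 125, 127, 132, 122, 113, 100, 81, 93, 115, 117, 100, 81, 77, 75, 70, 70, 70, 69, 79, 100, 103, 95, 92, 90, 87, 85, 88, 85]
355 [131, 124, 113, 96, 79, 78, 87, 104, 110, 110, 117, 115, 109, 108, 110, 111, 108, 108, 106, 102, 106, 112, 111, 103, 91, 79, 72, 78, 92, 98, 104, 104, 100, 98, 97, 96, 97, 97, 99, 97]
382 [185, 136, 127, 127, 127, 127, 127, 126, 125, 125, 128, 135, 136, 126, 126, 126, 127, 110, 66, 60, 83, 107, 110, 111, 103, 91, 78, 71, 69, 78, 86, 87, 89, 96, 97, 95, 95, 90, 84, 86]
408 [209, 212, 142, 127, 117, 96, 88, 95, 96, 95, 94, 93, 93, 92, 91, 90, 90, 90, 85, 78, 77, 85, 99, 108, 109, 102, 91, 76, 69, 72, 91, 98, 95, 94, 92, 92, 95, 94, 94, 95]
430 [212, 229, 205, 139, 127, 126, 126, 126, 126, 125, 126, 125, 127, 135, 133, 126, 126, 140, 139, 129, 125, 124, 123, 120, 93, 64, 57, 58, 58, 60, 66, 87, 96, 101, 100, 95, 84, 88, 95, 89]
hex 6.840336134453781
red 23.722689075630253
```

```bash
python3 - <<'E'
from workcell import *
from h import *
for f in("top0.npz","t11.npz"):
    h=cv2.cvtColor(load(f)["img"],cv2.COLOR_RGB2HSV)[280:310,145:180];m=((h[...,0]<6)|(h[...,0]>172))&(h[...,1]>130)
    ys,xs=np.nonzero(m);print(len(xs),xs.mean().round(1),ys.mean().round(1))
print(hand_in())
E
```

```text
58 17.2 15.6
43 16.8 14.9
the job is handed in; nothing more can be done
None
```

I handed the job in at about 30 s: the bar is on the bed against the fence and the brass stop, the clamp is locked on it and the hood is shut. I checked the seating by contact force and camera measurements, the clamp foot looked to be on the bar with the handle staying down after release, and the hood reached a hard stop. I never touched the wheel knowingly, the other things look unmoved, and the hand-in gave no verdict.

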